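# Fit the filter and snap the cover on a respirator blower unit

## Task

Get the blower unit ready for issue: set the clean white-and-blue filter cartridge fully home in the unit's filter well, then put the grille cover over it and press it straight down until the clips at both ends snap under the rim, without forcing it. Let go and leave the closed unit lying on the bench; do not disturb the grey used filter, the spare battery, the tape roll or the scanner.

Things in the scene. Friction and masses are not known exactly. Their poses are not given: they have to be found in the camera images.
- unit: Loose belt-worn blower unit (0.95 kg, rubber feet) lying on its back: dark box 210 x 140 x 58 mm (x, y, z), with a 42 mm hose port on its -x end (reaching to x = -133 mm) and a key panel on top. Origin: centre of the box at bench level; x along its length, z up. A light-grey rectangular collar round the filter well stands on its top.
- well_rim (a point): Centre of the collar's top edge, 80 mm above the bench, 35 mm along +x from the unit's origin; axes as the unit's. The well inside is 96 (x) x 58 (y) mm, 14 mm deep, walls 4 mm; the collar stands 22 mm above the box. An outward lip runs round its top, 112 x 74 mm outside, 6 mm thick, standing 4 mm out: the cover's clips catch under it at the two x ends.
- filter_mid (a point): Centre (16 mm above its underside) of the clean filter: blue rigid frame, white pleats, 92 (x) x 54 (y) x 32 (z) mm, 70 g, lying flat, z up. Its lowest 7 mm is a narrower black foot, 86 x 48 mm. Home, it stands on the well floor, long side along the unit's x, either way round, this point 2 mm and its top 18 mm above the rim; play 2 mm each side. Grip it across y by its upper half.
- filter: The clean filter; origin at its underside centre, 16 mm below its centre.
- cover_grip (a point): Middle of the grip bar on the light-grey grille cover (about 0.12 kg). The blue bar is 66 (x) x 12 (y) mm and 24 mm tall; this point is 12 mm above the cover's top plate, 42 mm above the shell's lower edge, which comes down on the rim, and 61 mm above the clip tips on which the cover stands. Snapped home, long side along the unit's x (either way round), it is about 43 mm above the rim.
- cover: The whole cover, origin at the level of the clip tips. Hollow shell 112 x 84 mm, 30 mm tall; 124 mm over both clip arms. Skirts on the long sides reach 12 mm below the shell's edge and pass outside the lip with 2 mm play, flared at the bottom. A sprung frame inside meets the filter's top 4 mm before home and pushes back with up to some 20 N; unless both clips catch, the cover pops up again.
- cover_end_a (a point): Lower edge of the shell at its +x end, 53 mm from the middle. Here a blue spring-hinged clip arm, 30 mm wide, reaches 19 mm lower; its sloping lead-in meets the lip with the cover 14 mm too high and rides over it, and its catch springs in below when this edge is pressed right down on the rim (0.8 mm from touching). Let go, the edge rests about 1 mm above the rim.
- cover_end_b (a point): The same at its -x end, with the other clip. Pressing the cover home takes about 18 to 24 N in all, with one peak as the lead-ins ride over the lip and a rise to the hard stop on the rim. More than about 38 N on the cover or the filter cracks the plastic.
- table: The dark wooden bench, 1.25 x 1.7 m; its top is at height 0, this point in the middle of the working area.
- used_filter_mid (a point): Centre of the used filter: same size as the clean one but dark grey frame and dirty brown-grey pleats. To be left alone.
- battery: Spare battery pack, black, 110 x 62 x 34 mm, origin at its underside centre. To be left alone.
- tape_roll: Roll of packing tape, 104 mm across, 48 mm tall, lying flat; point at its underside centre. Bystander.
- scanner: Hand-held barcode scanner lying on its side, about 190 x 34 x 35 mm; origin under its handle part. Bystander.
Things that resemble listed ones, but are neither listed nor needed, are in the scene too. There is more than one size of the filter; the job needs the middle-sized.

How it is judged:
By the outcome, as a careful person would: the job done as asked, in the order asked, and still so for the second after the job is handed in, with the robot touching nothing.
It also fails if it takes over 56 s, if anything falls off the work surface, if the arm or the gripper's body presses on something with over 40 N, if the wrist force passes 120 N, or if a joint passes its speed limit or range.

## Robot

A 7-joint arm with a two-finger parallel gripper is mounted at the origin on the work surface. World frame = base frame: x ahead of the robot, y to its left, z up, the work surface at z = 0. Lengths are in m, angles in degrees, forces in N, time in s.
With the tool pointing down it reaches from about 0.425 to 0.875 m from the base axis. Payload 4.7 kg.
Tool frame: the origin (TCP) lies at the very end of the fingers, on their centre line; the grasp point (between the pads) lies 19 mm behind it; z points along the fingers, y is the direction in which the jaws open and shut (so a half turn about z gives the same grasp; the last joint's range is limited). The gripper opens to 87 mm and grips with 3 to 60 N. Pads are 19 mm wide; open, the fingers measure 117 mm over their backs; the gripper's body (75 mm by 190 mm) begins 51 mm behind the grasp point.
Start: joints at [74.949, 18.392, -4.016, 83.108, 1.295, 78.541, -3.26], TCP at [0.178, -0.625, 0.223] pointing down, gripper open.
Joint ranges: [-163.93, 163.93], [-17.29, 119.83], [-79.2, 71.16], [3.27, 140.29], [-89.18, 269.18], [5.43, 117.66], [-154.24, 154.24]. Speed limits (degrees/s): [147.25, 147.25, 180, 180, 180, 180, 180].

## Interface

Orientations are given as [roll, pitch, yaw] about the fixed x, y, z axes, in that order (R = Rz(yaw) Ry(pitch) Rx(roll)).
In Python, from cell import env gives the robot as it stands.
- The arm moves only by the tool servo_tool, never from a script. Its argument "increments" is a list that holds one entry, the list of rows, each a list of 7 numbers: the shift along the tool's x, y, z in m, then the turn, a rotation vector about the tool's x, y, z in degrees, then the opening, from -1 (shut) to 1 (fully open). In form: [[[dx, dy, dz, rx, ry, rz, fingers], ...]]. A call has 1 to 20 rows; each row is the pose to reach, as a shift and turn from the pose commanded when the call began, along the tool's axes at that moment; what a row does not reach only later rows make up. A row lasts 1/10 s, in which the tool goes at most 50 mm and 8.59 degrees, less where a joint would pass 70% of its speed; a pose out of reach is approached as far as the arm can. A call with a gripper value outside its range is refused whole. The fingers move at their own pace and stop on an object; "squeeze" is the grip in N (left out, the last holds). Time passes only in rows, so rows that repeat a pose let the fingers close. It gives the time, the measured TCP pose, the force and the opening at its end, in the units of the state.
- env.get_obs(): the state, without advancing time (a new reading comes with each control period).
- env.read_camera(name): name is "scene" or "top" or "wrist"; returns a dict with "frame" (400x640x3 uint8, blue, green, red), "intrinsics" (3x3 intrinsics, pixels), "rvec" (rotation vector, rad) and "tvec" (3), from world to camera coordinates, as OpenCV has them. Camera axes: x right, y down, z forward; pixel columns grow to the right and rows downward; lengths in m; the calibration is good to about 2 mm. A picture is of the moment at which its call begins. There is no depth.
- env.sign_off(): hands the job in, once; it reports no verdict.
The state is a dict: "time_s": time; "qpos": joint angles; "joint_velocities": joint speeds; "effort": joint torques, N m; "tool_pos": TCP position; "tool_rot": TCP orientation; "force": force on the tool from outside, world axes, zero at the start; "wrist_torque": the same for the moment, N m; "grip_width": finger opening in m.
Only numpy, scipy, OpenCV 4.12 (cv2) and the standard library are available. Lean on these libraries where they do the work, as an engineer would, in place of code of your own. Each camera call takes 0.05 s, during which the arm holds its last target.

## Working session

There is one attempt and no reset: what is moved stays moved. The work goes in short steps, Python scripts to look and compute and a tool call to move; the robot and the scene stay as the last step left them, time stands still between calls to the robot, and variables do not carry over. Pictures are saved under pics/ and viewed, and the job is handed in when it is done.

Besides the shell and the picture viewer there is one more tool, called after "Call:" as name([rows], argument=value, ...), one row to a line, values as JSON. servo_tool: Moves the arm, as the interface text tells. Its arguments: {"type":"object","properties":{"increments":{"type":"array","items":{"type":"array","items":{"type":"array","items":{"type":"number"}}}},"squeeze":{"type":"number"}},"required":["increments"]}

```bash
ls; mkdir -p pics; cat > h.py <<'E'
import numpy as np,cv2
from cell import env
def cam(n,f=None):
    d=env.read_camera(n)
    if f: cv2.imwrite('pics/'+f,d['frame'])
    return d
def ray(d,u,v,z):
    R,_=cv2.Rodrigues(np.array(d['rvec'],float)); t=np.array(d['tvec'],float).ravel()
    p=cv2.undistortPoints(np.array([[[u,v]]],float),np.array(d['intrinsics'],float),None)[0,0]
    c=-R.T@t; r=R.T@np.array([p[0],p[1],1]); return c+r*(z-c[2])/r[2]
def proj(d,P):
    return cv2.projectPoints(np.array(P,float).reshape(-1,3),np.array(d['rvec'],float),np.array(d['tvec'],float),np.array(d['intrinsics'],float),None)[0].reshape(-1,2)
def st():
    o=env.get_obs(); 
    for k in ['time_s','qpos','tool_pos','tool_rot','force','wrist_torque','grip_width']: print(k,np.round(o[k],4))
E
python3 - <<'E'
from h import *
import pickle
D={n:cam(n,n+'0.png') for n in ['scene','top','wrist']}
pickle.dump(D,open('d0.pkl','wb'))
st()
E
```

```text
pics
time_s 0.15
qpos [74.9475 18.4306 -4.0148 83.1596  1.2941 78.5412 -3.2591]
tool_pos [ 0.1775 -0.6249  0.2217]
tool_rot [-1.799138e+02  4.500000e-03  1.586190e+01]
force [-0.5588  0.2475 -0.0339]
wrist_torque [ 0.0145 -0.0151  0.0333]
grip_width 0.0871
```

View pics/top0.png

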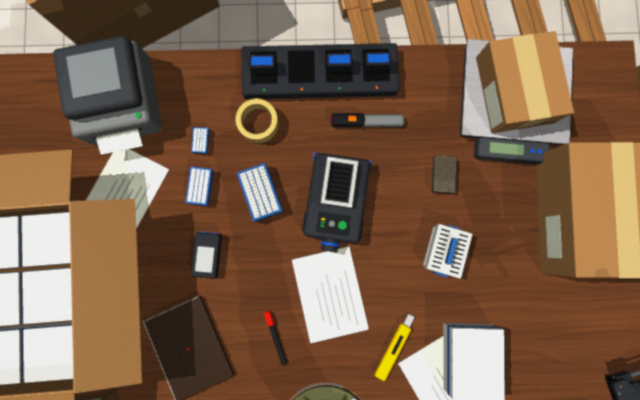

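View pics/scene0.png

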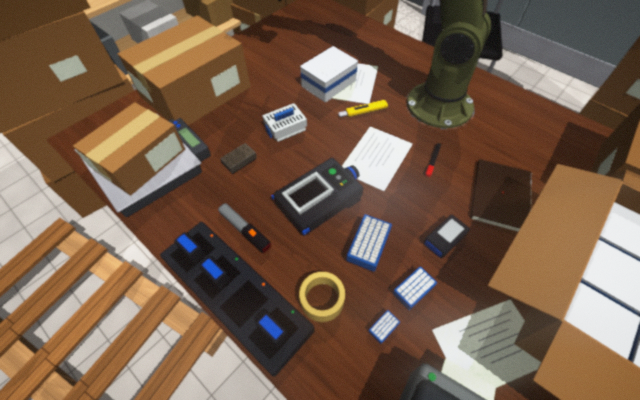

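View pics/wrist0.png

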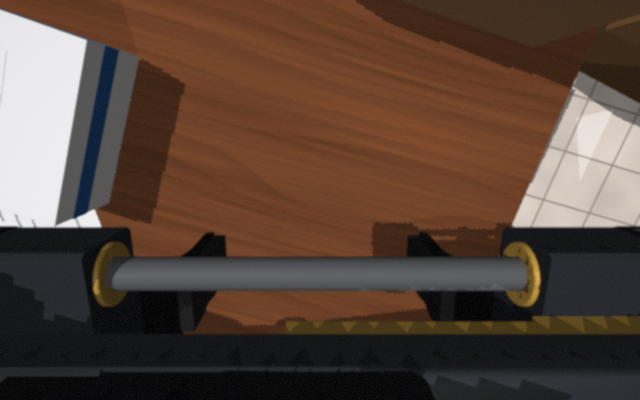

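```bash
python3 - <<'E'
from h import *
import pickle
D=pickle.load(open('d0.pkl','rb'))
d=D['top'];f=d['frame']
cv2.imwrite('pics/topA.png',cv2.resize(f[110:290,170:370],None,fx=4,fy=4,interpolation=cv2.INTER_CUBIC)[:600])
cv2.imwrite('pics/topB.png',cv2.resize(f[140:290,300:490],None,fx=4,fy=4,interpolation=cv2.INTER_CUBIC))
print(ray(d,320,200,0),ray(d,320,100,0), -cv2.Rodrigues(d['rvec'])[0].T@d['tvec'])
hsv=cv2.cvtColor(f,cv2.COLOR_BGR2HSV)
# filters: white or blue
m=(((hsv[...,1]<70)&(hsv[...,2]>130))|((hsv[...,0]>95)&(hsv[...,0]<130)&(hsv[...,1]>90)&(hsv[...,2]>50))).astype(np.uint8)*255
m[:, :150]=0
m=cv2.morphologyEx(m,cv2.MORPH_CLOSE,np.ones((3,3)))
cs,_=cv2.findContours(m,cv2.RETR_EXTERNAL,cv2.CHAIN_APPROX_NONE)
for c in cs:
    if cv2.contourArea(c)<150 : continue
    r=cv2.minAreaRect(c); b=cv2.boxPoints(r); 
    P=np.array([ray(d,u,v,0.032)[:2] for u,v in b])
    print(np.round(r[0]),P.mean(0).round(4),np.linalg.norm(P[1]-P[0]).round(4),np.linalg.norm(P[2]-P[1]).round(4), 'edge dirs',np.degrees(np.arctan2(*(P[1]-P[0])[::-1])).round(1),np.degrees(np.arctan2(*(P[2]-P[1])[::-1])).round(1))
E
```

```text
[ 0.56657213 -0.00133111  0.        ] [ 0.82908672 -0.00820017  0.        ] [0.44959377 0.00666776 1.25418609]
[451. 362.] [ 0.1617 -0.3075] 0.2589 0.1716 edge dirs -91.6 176.3
[329. 294.] [ 0.3323 -0.018 ] 0.1503 0.2094 edge dirs -78.5 -168.6
[204. 259.] [0.4256 0.2873] 0.062 0.0419 edge dirs -6.4 -97.8
[447. 251.] [ 0.4296 -0.3122] 0.125 0.0997 edge dirs -17.8 -106.5
[554. 236.] [ 0.4582 -0.5796] 0.0353 0.1043 edge dirs -88.7 178.5
[199. 186.] [0.607  0.2998] 0.0929 0.0574 edge dirs -7.7 -99.4
[259. 192.] [0.5879 0.1498] 0.0775 0.1319 edge dirs -71.7 -161.7
[159. 181.] [0.6218 0.3992] 0.1108 0.045 edge dirs 0.6 -91.4
[339. 182.] [ 0.6088 -0.0501] 0.119 0.079 edge dirs -9.6 -99.7
[543. 136.] [ 0.7109 -0.5717] 0.1329 0.0337 edge dirs -91.4 175.5
[200. 140.] [0.7229 0.2977] 0.065 0.0401 edge dirs -4.6 -96.3
[384. 120.] [ 0.7635 -0.1678] 0.0891 0.0156 edge dirs -91.4 177.5
[262.  60.] [0.9283 0.1395] 0.059 0.0266 edge dirs -91.3 179.1
[339.  58.] [ 0.9278 -0.0596] 0.0567 0.0293 edge dirs -91.3 178.1
[378.  58.] [ 0.9282 -0.1588] 0.0293 0.0594 edge dirs -2.1 -91.3
[566.  70.] [ 0.8828 -0.6441] 0.0313 0.1254 edge dirs -91.3 175.4
[397.  31.] [ 0.9995 -0.2118] 0.0535 0.0872 edge dirs -76.7 -169.0
[470.  70.] [ 0.8936 -0.3964] 0.129 0.4022 edge dirs -75.9 -169.1
[617.  33.] [ 0.9807 -0.7855] 0.1162 0.1795 edge dirs -91.2 174.6
[557.  20.] [ 1.0182 -0.6314] 0.0658 0.1318 edge dirs -74.7 -168.8
[502.  18.] [ 1.0288 -0.4871] 0.0711 0.115 edge dirs -75.5 -169.1
[307.  22.] [1.0265 0.0203] 0.2447 0.1218 edge dirs -91.2 178.1
```

View pics/topA.png

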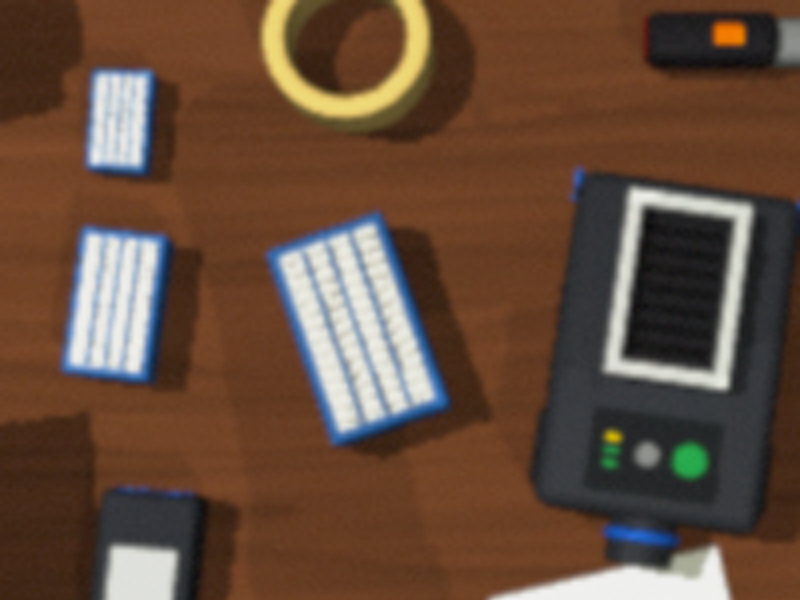

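View pics/topB.png

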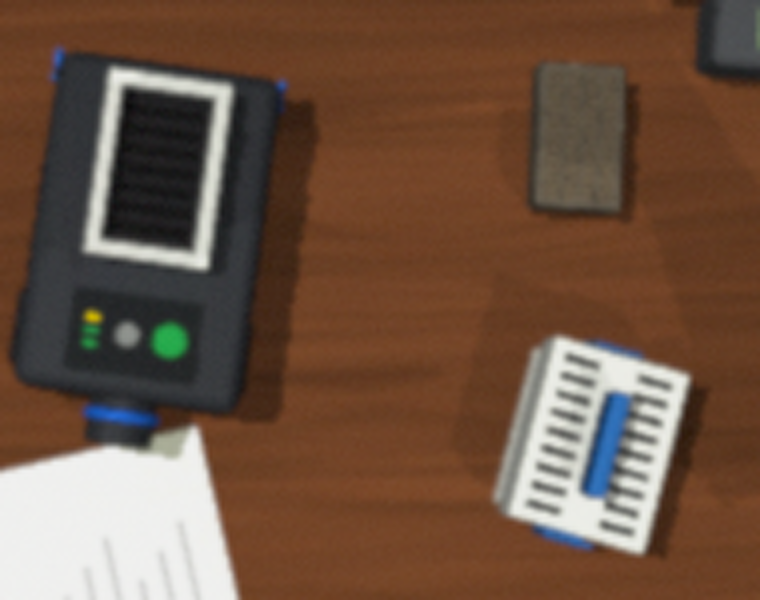

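```bash
python3 - <<'E'
from h import *
import pickle
D=pickle.load(open('d0.pkl','rb'))
d=D['top'];s=D['scene']
for z in (0,.1,.2,.3): print('box corner',z,ray(d,137,199,z).round(3),proj(s,ray(d,137,199,z)).round())
for z in (0.02,): print('used',ray(d,444,175,z).round(3))
f=s['frame']
cv2.imwrite('pics/sc2.png',cv2.resize(f[150:400,320:640],None,fx=2.5,fy=2.4))
# cover bar
f=d['frame'];hsv=cv2.cvtColor(f,cv2.COLOR_BGR2HSV)
m=((hsv[...,0]>95)&(hsv[...,0]<130)&(hsv[...,1]>110)&(hsv[...,2]>60)).astype(np.uint8)*255
k=np.zeros_like(m);k[234:270,440:462]=m[234:270,440:462]
cs,_=cv2.findContours(k,cv2.RETR_EXTERNAL,cv2.CHAIN_APPROX_NONE)
for c in cs:
  r=cv2.minAreaRect(c);P=np.array([ray(d,u,v,.073)[:2] for u,v in cv2.boxPoints(r)]);print(r,P.mean(0),P-P.mean(0))
# rim
g=((hsv[...,1]<60)&(hsv[...,2]>140)).astype(np.uint8)*255
k=np.zeros_like(m);k[154:210,315:362]=g[154:210,315:362]
cs,_=cv2.findContours(k,cv2.RETR_EXTERNAL,cv2.CHAIN_APPROX_NONE)
for c in cs:
  if cv2.contourArea(c)<300: continue
  r=cv2.minAreaRect(c);P=np.array([ray(d,u,v,.080)[:2] for u,v in cv2.boxPoints(r)]);print('rim',r,P.mean(0),P-P.mean(0))
E
```

```text
box corner 0 [0.581 0.465 0.   ] [[479. 328.]]
box corner 0.1 [0.571 0.428 0.1  ] [[482. 300.]]
box corner 0.2 [0.56  0.392 0.2  ] [[487. 267.]]
box corner 0.3 [0.55  0.355 0.3  ] [[492. 226.]]
used [ 0.62  -0.318  0.02 ]
((451.2647399902344, 250.9412078857422), (5.820855140686035, 25.46624183654785), 14.03624439239502) [ 0.42943911 -0.31144098] [[-0.02726308  0.01564905]
 [ 0.03097827 -0.00229478]
 [ 0.027248   -0.01568322]
 [-0.03096318  0.00232895]]
rim ((339.0699462890625, 181.510009765625), (31.112699508666992, 46.81047439575195), 8.13010311126709) [ 0.60287512 -0.04790667] [[-0.04974908  0.04638012]
 [ 0.06230817  0.02742119]
 [ 0.04967089 -0.04674875]
 [-0.06222998 -0.02705256]]
```

View pics/sc2.png

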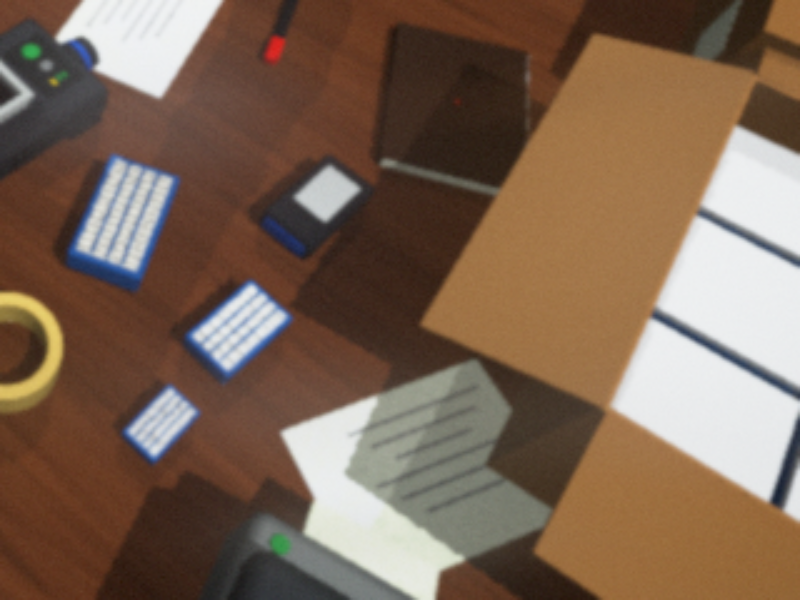

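```bash
python3 - <<'E'
from h import *
import pickle
D=pickle.load(open('d0.pkl','rb'))
d=D['wrist']
print(-cv2.Rodrigues(d['rvec'])[0].T@d['tvec'])
for u,v in [(320,200),(320,20),(20,100),(320,280)]: print(u,v,ray(d,u,v,0).round(3))
E
```

```text
[ 0.23979397 -0.60605498  0.38474883]
320 200 [ 0.152 -0.635  0.   ]
320 20 [ 0.326 -0.585  0.   ]
20 100 [ 0.169 -0.307  0.   ]
320 280 [ 0.059 -0.662  0.   ]
```

```bash
cat >> h.py <<'E'
from scipy.spatial.transform import Rotation as Ro
def inc(x,y,z,yaw,o=None,base=None):
    o=o or env.get_obs()
    R0=Ro.from_euler('xyz',o['tool_rot'],degrees=True); p0=np.array(o['tool_pos'])
    R1=Ro.from_euler('xyz',[180,0,yaw],degrees=True)
    d=R0.inv().apply(np.array([x,y,z])-p0); r=(R0.inv()*R1).as_rotvec(degrees=True)
    print('inc',d.round(4),r.round(2)); return d,r
E
python3 - <<'E'
from h import *
inc(.50,-.25,.25,10)
inc(.60,.0,.25,0)
inc(.607,.3,.2,-8)
E
```

```text
inc [ 0.4127 -0.2725 -0.0279] [-0.09  0.01  5.86]
inc [ 0.5772 -0.4856 -0.0276] [-0.09  0.02 15.86]
inc [ 0.666  -0.7722  0.0228] [-8.000e-02  2.000e-02  2.386e+01]
```

Call:
servo_tool([
  [[0.413,-0.273,-0.028,0,0,6,1],[0.413,-0.273,-0.028,0,0,6,1],[0.413,-0.273,-0.028,0,0,6,1],[0.413,-0.273,-0.028,0,0,6,1],[0.413,-0.273,-0.028,0,0,6,1],[0.413,-0.273,-0.028,0,0,6,1],[0.413,-0.273,-0.028,0,0,6,1],[0.413,-0.273,-0.028,0,0,6,1],[0.413,-0.273,-0.028,0,0,6,1],[0.666,-0.772,0.023,0,0,24,1],[0.666,-0.772,0.023,0,0,24,1],[0.666,-0.772,0.023,0,0,24,1],[0.666,-0.772,0.023,0,0,24,1],[0.666,-0.772,0.023,0,0,24,1],[0.666,-0.772,0.023,0,0,24,1],[0.666,-0.772,0.023,0,0,24,1],[0.666,-0.772,0.023,0,0,24,1],[0.666,-0.772,0.023,0,0,24,1],[0.666,-0.772,0.023,0,0,24,1],[0.666,-0.772,0.023,0,0,24,1]],
])

```text
time_s: 2.15
tool_pos: [0.5942, 0.2439, 0.2038]
tool_rot: [180.0, 0.0, -8.2]
force: [1.2, 0.0, 0.6]
grip_width: 0.0871
```

Call:
servo_tool([
  [[0.003,-0.057,0.004,0,0,0,1],[0.003,-0.057,0.004,0,0,0,1],[0.003,-0.057,0.004,0,0,0,1]],
])

```text
time_s: 2.45
tool_pos: [0.6037, 0.3009, 0.1991]
tool_rot: [-180.0, 0.1, -7.9]
force: [-0.1, -0.7, 1.2]
grip_width: 0.087
```

```bash
cat > filt.py <<'E'
from h import *
import sys
d=cam('wrist',sys.argv[1]); st()
f=d['frame'];hsv=cv2.cvtColor(f,cv2.COLOR_BGR2HSV)
m=(((hsv[...,1]<70)&(hsv[...,2]>130))|((hsv[...,0]>95)&(hsv[...,0]<130)&(hsv[...,1]>90)&(hsv[...,2]>50))).astype(np.uint8)*255
m[228:]=0
m=cv2.morphologyEx(m,cv2.MORPH_CLOSE,np.ones((9,9)))
cs,_=cv2.findContours(m,cv2.RETR_EXTERNAL,cv2.CHAIN_APPROX_NONE)
for c in cs:
    if cv2.contourArea(c)<800 : continue
    P=np.array([ray(d,u,v,0.032)[:2] for u,v in c[:,0]])
    r=cv2.minAreaRect((P*1000).astype(np.float32)); print(cv2.boundingRect(c),np.array(r[0])/1000,r[1],r[2])
E
python3 filt.py w1.png
```

```text
time_s 2.5
qpos [   0.7784   27.1979  -40.9068   79.8693   17.7287   79.509  -138.2798]
tool_pos [0.6047 0.2983 0.1995]
tool_rot [ 1.799322e+02  5.770000e-02 -8.079900e+00]
force [-0.3744 -1.041   0.2522]
wrist_torque [ 0.0186  0.0082 -0.0109]
grip_width 0.0872
(286, 130, 59, 97) [0.60831519 0.30214618] (54.024574279785156, 90.97598266601562) 82.14911651611328
(413, 98, 134, 130) [0.58564673 0.1481192 ] (138.5342254638672, 84.50453186035156) 18.4840087890625
(0, 35, 226, 193) [0.67166705 0.47619257] (198.2874298095703, 171.21206665039062) 82.19355010986328
(273, 5, 49, 82) [0.72446899 0.30118851] (36.9676399230957, 63.404075622558594) 85.93119812011719
```

View pics/w1.png

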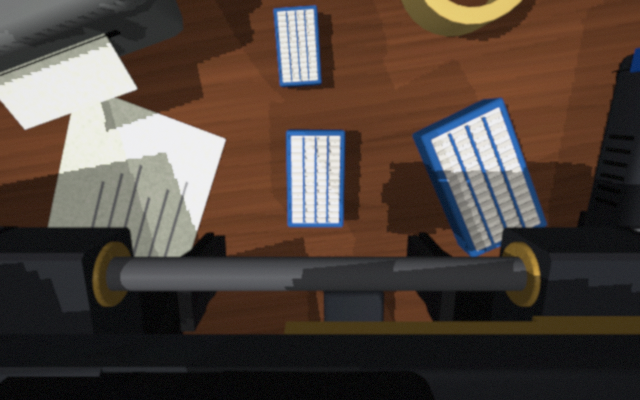

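Call:
servo_tool([
  [[0.003,-0.004,0.05,0,0,0,1],[0.003,-0.004,0.1,0,0,0,1],[0.003,-0.004,0.13,0,0,0,1],[0.003,-0.004,0.13,0,0,0,1]],
])

```text
time_s: 2.9
tool_pos: [0.6064, 0.2961, 0.065]
tool_rot: [179.6, 0.4, -8.4]
force: [-0.0, 0.5, 0.3]
grip_width: 0.0867
```

```bash
python3 filt.py w2.png; python3 -c "
from h import *
st();inc(.608,.302,.018,-8)"
```

```text
time_s 2.95
qpos [  -0.4223   33.3193  -38.4901   87.2141   21.8032   67.3871 -141.1945]
tool_pos [0.6082 0.298  0.0686]
tool_rot [ 1.797784e+02  1.531000e-01 -8.330500e+00]
force [-0.0043 -0.1188  0.6586]
wrist_torque [ 0.0482 -0.0547 -0.0073]
grip_width 0.0874
(256, 145, 99, 83) [0.63162054 0.29889407] (53.84051513671875, 46.673709869384766) 81.68350982666016
(0, 103, 165, 125) [0.65266101 0.42120862] (87.10626220703125, 67.46829986572266) 69.441650390625
(461, 91, 179, 137) [0.61843781 0.16271866] (81.1482925415039, 95.41847229003906) 4.4149346351623535
(237, 0, 78, 77) [0.71030017 0.30180313] (36.090660095214844, 35.75511169433594) 85.76095581054688
time_s 2.95
qpos [  -0.4223   33.3193  -38.4901   87.2141   21.8032   67.3871 -141.1945]
tool_pos [0.6082 0.298  0.0686]
tool_rot [ 1.797784e+02  1.531000e-01 -8.330500e+00]
force [-0.0043 -0.1188  0.6586]
wrist_torque [ 0.0482 -0.0547 -0.0073]
grip_width 0.0874
inc [-0.0007 -0.0041  0.0506] [ 0.22  0.15 -0.33]
```

View pics/w2.png

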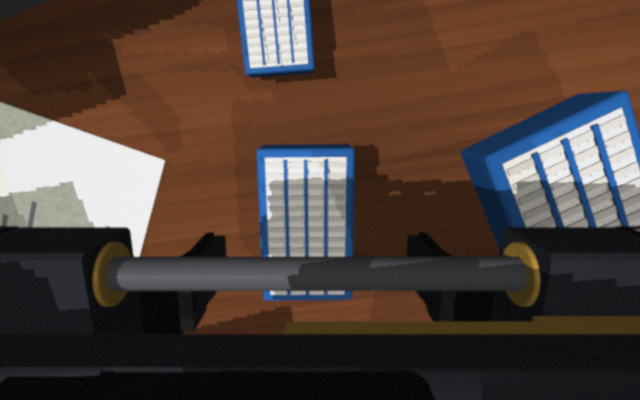

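Call:
servo_tool([
  [[-0.001,-0.004,0.03,0,0,0,1],[-0.001,-0.004,0.0495,0,0,0,1],[-0.001,-0.004,0.0495,0,0,0,1],[-0.001,-0.004,0.0495,0,0,0,1]],
])

```text
time_s: 3.35
tool_pos: [0.6099, 0.3058, 0.0234]
tool_rot: [-179.9, -0.2, -8.2]
force: [-0.0, -0.6, -0.7]
grip_width: 0.0871
```

```bash
python3 -c "
from h import *
st();inc(.608,.302,.018,-8)"
```

```text
time_s 3.35
qpos [  -1.7189   36.1869  -37.3664   88.6788   23.7696   63.0563 -142.8071]
tool_pos [0.6099 0.3058 0.0234]
tool_rot [-1.79924e+02 -1.76000e-01 -8.22630e+00]
force [-0.0236 -0.6306 -0.6648]
wrist_torque [ 0.0322 -0.0253  0.0331]
grip_width 0.0871
inc [-0.0014  0.004   0.0054] [-0.08 -0.18 -0.23]
```

Call:
servo_tool([
  [[0,0,0,0,0,0,1],[0,0,0,0,0,0,1]],
])

```text
time_s: 3.55
tool_pos: [0.6094, 0.3064, 0.023]
tool_rot: [-179.9, -0.2, -8.2]
force: [1.1, -0.0, 0.6]
grip_width: 0.0872
```

Call:
servo_tool([
  [[0,0,0,0,0,0,1]],
])

```text
time_s: 3.65
tool_pos: [0.6088, 0.3063, 0.022]
tool_rot: [-180.0, -0.1, -8.1]
force: [0.1, 0.6, -0.6]
grip_width: 0.0872
```

Call:
servo_tool([
  [[-0.001,0.004,0.004,0,0,0,1],[-0.001,0.004,0.004,0,0,0,1],[-0.001,0.004,0.004,0,0,0,-0.5],[-0.001,0.004,0.004,0,0,0,-0.5],[-0.001,0.004,0.004,0,0,0,-0.5],[-0.001,0.004,0.004,0,0,0,-0.5],[-0.001,0.004,0.004,0,0,0,-0.5],[-0.001,0.004,0.004,0,0,0,-0.5]],
], squeeze=12)

```text
time_s: 4.45
tool_pos: [0.6065, 0.3023, 0.0167]
tool_rot: [180.0, 0.0, -8.1]
force: [-0.7, -0.3, -0.3]
grip_width: 0.0538
```

```bash
python3 -c "
from h import *
cam('wrist','w3.png');st()"
```

```text
time_s 4.5
qpos [  -1.4769   36.2627  -37.2882   89.4502   23.8427   62.4336 -142.7238]
tool_pos [0.6065 0.3023 0.0167]
tool_rot [ 1.799978e+02  2.600000e-03 -8.137600e+00]
force [0.8818 0.6969 0.0175]
wrist_torque [ 0.0592 -0.0004  0.03  ]
grip_width 0.0538
```

View pics/w3.png

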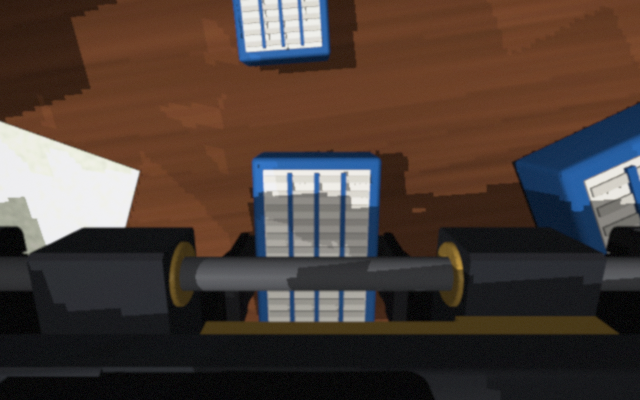

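```bash
python3 - <<'E'
from h import *
inc(.515,-.033,.19,-9.6)
# filter +x top edge in tool frame
f=cv2.imread('pics/w3.png');hsv=cv2.cvtColor(f,cv2.COLOR_BGR2HSV)
b=(hsv[...,0]>95)&(hsv[...,0]<130)&(hsv[...,1]>110)&(hsv[...,2]>50)
for u in (270,300,317,340,365): 
  v=np.where(b[140:200,u])[0]; print(u,v.min()+140, v.max()+140)
d=env.read_camera('wrist'); o=env.get_obs()
R0=Ro.from_euler('xyz',o['tool_rot'],degrees=True)
for v in (155,156,157,158,168): print(v,R0.inv().apply(ray(d,317,v,.032)-o['tool_pos']).round(4))
E
```

```text
inc [-0.0432  0.3449 -0.1732] [0.   0.   1.46]
270 153 168
300 153 168
317 153 199
340 153 168
365 153 168
155 [ 0.0481 -0.0005 -0.0153]
156 [ 0.0477 -0.0005 -0.0153]
157 [ 0.0473 -0.0005 -0.0153]
158 [ 0.0469 -0.0005 -0.0153]
168 [ 0.0427 -0.0005 -0.0153]
```

Call:
servo_tool([
  [[0,0,-0.03,0,0,0,-0.5],[0,0.01,-0.08,0,0,0,-0.5],[-0.006,0.05,-0.12,0,0,0,-0.5],[-0.012,0.09,-0.15,0,0,1,-0.5],[-0.018,0.135,-0.173,0,0,1.5,-0.5],[-0.024,0.18,-0.173,0,0,1.5,-0.5],[-0.03,0.225,-0.173,0,0,1.5,-0.5],[-0.036,0.27,-0.173,0,0,1.5,-0.5],[-0.04,0.31,-0.173,0,0,1.5,-0.5],[-0.043,0.345,-0.173,0,0,1.5,-0.5],[-0.043,0.345,-0.173,0,0,1.5,-0.5],[-0.043,0.345,-0.173,0,0,1.5,-0.5],[-0.043,0.345,-0.173,0,0,1.5,-0.5],[-0.043,0.345,-0.173,0,0,1.5,-0.5]],
])

```text
time_s: 5.95
tool_pos: [0.5154, -0.0314, 0.1898]
tool_rot: [-180.0, -0.0, -9.5]
force: [0.5, 0.4, -1.2]
grip_width: 0.0538
```

```bash
python3 -c "
from h import *
import pickle
d=cam('wrist','w4.png');st()
pickle.dump((d,env.get_obs()),open('w4.pkl','wb'))"
```

```text
time_s 6.0
qpos [  34.4972    5.2957  -35.5615  103.4525    3.2078   72.2637 -101.4098]
tool_pos [ 0.5153 -0.0316  0.1897]
tool_rot [-1.79979e+02  6.20000e-03 -9.48320e+00]
force [-0.5618  0.2526 -1.1715]
wrist_torque [ 0.0667 -0.0148 -0.0372]
grip_width 0.0537
```

View pics/w4.png

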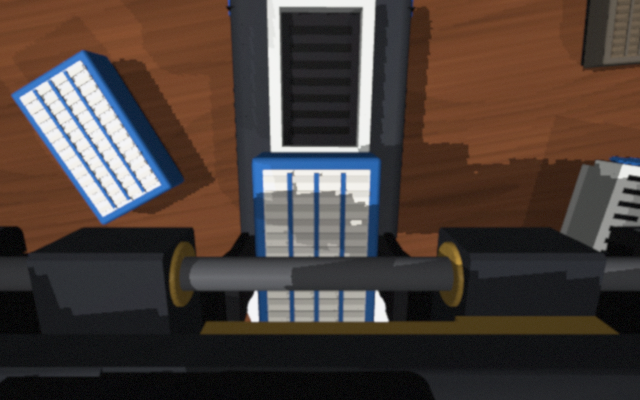

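```bash
python3 - <<'E'
from h import *
import pickle
d,o=pickle.load(open('w4.pkl','rb'))
f=d['frame'];g=cv2.cvtColor(f,cv2.COLOR_BGR2GRAY)
for v in (30,60,90,120): print(v,[(u,int(g[v,u])) for u in list(range(262,288,2))+list(range(354,380,2))])
for u in (300,320,340): print(u,[(v,int(g[v,u])) for v in list(range(0,16))+list(range(142,158))])
cv2.imwrite('pics/w4c.png',cv2.resize(f[0:170,220:420],None,fx=4,fy=3.5,interpolation=cv2.INTER_NEAREST))
E
```

```text
30 [(262, 54), (264, 55), (266, 74), (268, 190), (270, 228), (272, 228), (274, 236), (276, 242), (278, 236), (280, 118), (282, 33), (284, 29), (286, 26), (354, 38), (356, 39), (358, 39), (360, 98), (362, 206), (364, 241), (366, 240), (368, 241), (370, 241), (372, 237), (374, 137), (376, 39), (378, 38)]
60 [(262, 55), (264, 55), (266, 59), (268, 167), (270, 241), (272, 243), (274, 243), (276, 242), (278, 239), (280, 156), (282, 48), (284, 27), (286, 26), (354, 37), (356, 37), (358, 60), (360, 145), (362, 236), (364, 242), (366, 242), (368, 242), (370, 241), (372, 200), (374, 53), (376, 39), (378, 39)]
90 [(262, 52), (264, 55), (266, 57), (268, 109), (270, 237), (272, 243), (274, 243), (276, 243), (278, 243), (280, 204), (282, 61), (284, 26), (286, 28), (354, 35), (356, 37), (358, 99), (360, 207), (362, 242), (364, 241), (366, 242), (368, 241), (370, 236), (372, 104), (374, 39), (376, 39), (378, 39)]
120 [(262, 54), (264, 55), (266, 52), (268, 65), (270, 202), (272, 243), (274, 243), (276, 243), (278, 243), (280, 219), (282, 89), (284, 31), (286, 30), (354, 35), (356, 55), (358, 148), 
[... 454 characters left out ...]
7, 52)]
320 [(0, 241), (1, 241), (2, 241), (3, 240), (4, 240), (5, 235), (6, 194), (7, 131), (8, 96), (9, 91), (10, 90), (11, 85), (12, 67), (13, 46), (14, 43), (15, 41), (142, 34), (143, 37), (144, 40), (145, 60), (146, 125), (147, 209), (148, 238), (149, 241), (150, 236), (151, 198), (152, 123), (153, 61), (154, 39), (155, 38), (156, 40), (157, 50)]
340 [(0, 241), (1, 241), (2, 241), (3, 241), (4, 240), (5, 236), (6, 210), (7, 147), (8, 103), (9, 91), (10, 91), (11, 84), (12, 66), (13, 45), (14, 42), (15, 40), (142, 34), (143, 33), (144, 39), (145, 59), (146, 112), (147, 187), (148, 229), (149, 240), (150, 235), (151, 200), (152, 124), (153, 60), (154, 40), (155, 34), (156, 41), (157, 53)]
```

View pics/w4c.png

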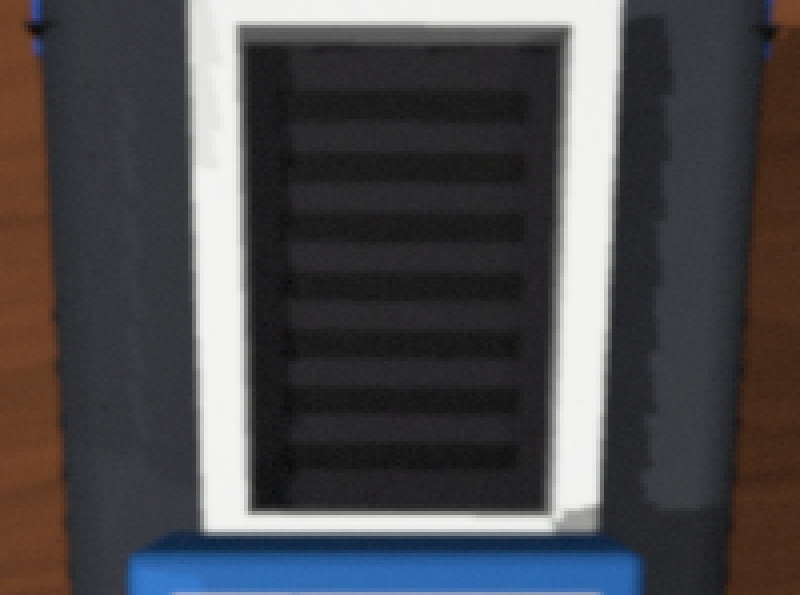

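```bash
cat > rim.py <<'E'
from h import *
import pickle
d,o=pickle.load(open('w4.pkl','rb'))
R0=Ro.from_euler('xyz',o['tool_rot'],degrees=True)
def T(u,v): return R0.inv().apply(ray(d,u,v,.08)-o['tool_pos'])
for a in [(280.3,30),(282,120),(360.4,30),(357.7,120),(267.7,30),(269.6,120),(374.3,30),(370.3,120),(320,6.9),(320,146.1)]: print(a,T(*a).round(4))
E
python3 rim.py
```

```text
(280.3, 30) [ 0.1215 -0.0262  0.1097]
(282, 120) [ 0.06   -0.0264  0.1097]
(360.4, 30) [0.1215 0.0299 0.1097]
(357.7, 120) [0.0601 0.0298 0.1097]
(267.7, 30) [ 0.1215 -0.0351  0.1097]
(269.6, 120) [ 0.06   -0.0356  0.1097]
(374.3, 30) [0.1216 0.0396 0.1097]
(370.3, 120) [0.0601 0.0392 0.1097]
(320, 6.9) [0.1362 0.0015 0.1097]
(320, 146.1) [0.0408 0.0019 0.1097]
```

Call:
servo_tool([
  [[0.043,0.0024,0,0,0,0.3,-0.5],[0.087,0.0024,0.02,0,0,0.3,-0.5],[0.087,0.0024,0.05,0,0,0.3,-0.5],[0.087,0.0024,0.085,0,0,0.3,-0.5],[0.087,0.0024,0.085,0,0,0.3,-0.5],[0.087,0.0024,0.085,0,0,0.3,-0.5],[0.087,0.0024,0.085,0,0,0.3,-0.5],[0.087,0.0024,0.085,0,0,0.3,-0.5]],
])

```text
time_s: 6.8
tool_pos: [0.602, -0.05, 0.1072]
tool_rot: [180.0, -0.2, -9.9]
force: [0.9, 0.5, -0.4]
grip_width: 0.054
```

```bash
python3 -c "
from h import *
import pickle
d,o=pickle.load(open('w4.pkl','rb'))
R0=Ro.from_euler('xyz',o['tool_rot'],degrees=True)
tg=R0.apply([.087,.0024,.085])+o['tool_pos']; print('target',tg)
d=cam('wrist','w5.png');cam('scene','s5.png');st()
inc(*tg,o['tool_rot'][2]-.3)
"
```

```text
target [ 0.60075247 -0.04828114  0.1047092 ]
time_s 6.9
qpos [  30.4227   20.7897  -34.1319   97.1724   12.681    65.7512 -107.1325]
tool_pos [ 0.6015 -0.0503  0.1066]
tool_rot [ 1.79976e+02 -1.69900e-01 -9.94470e+00]
force [ 0.4044 -0.3269 -1.5508]
wrist_torque [0.0501 0.0073 0.0111]
grip_width 0.0538
inc [-0.001  -0.0018  0.0019] [ 0.02 -0.17 -0.16]
```

View pics/w5.png

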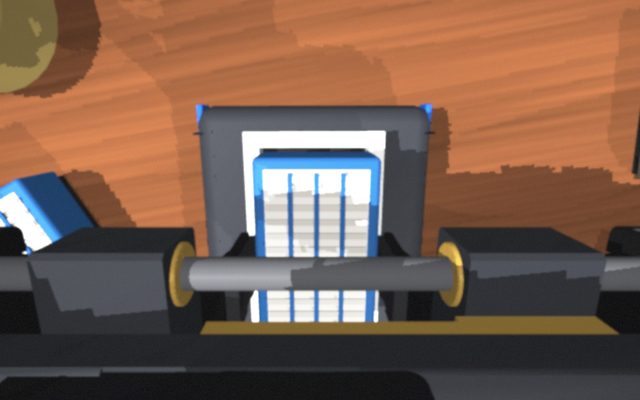

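View pics/s5.png

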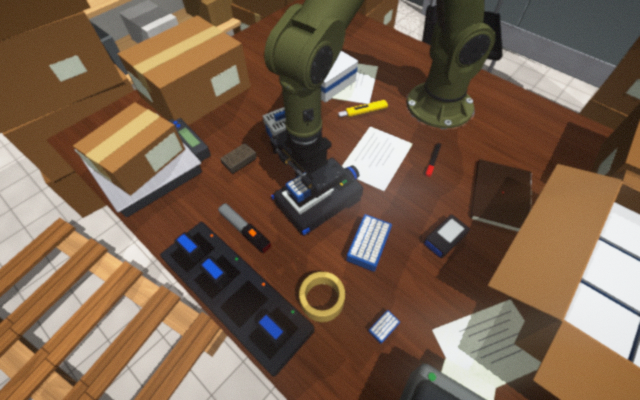

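```bash
cat > chk.py <<'E'
from h import *
d=env.read_camera('wrist'); o=env.get_obs()
f=cv2.imread('pics/w5.png');g=cv2.cvtColor(f,cv2.COLOR_BGR2GRAY).astype(int)
R0=Ro.from_euler('xyz',o['tool_rot'],degrees=True)
def T(u,v,z): return R0.inv().apply(ray(d,u,v,z)-o['tool_pos']).round(4)
def cross(a,th=140):
    i=np.where(np.diff((a>th).astype(int))!=0)[0]; return [round(k+(th-a[k])/(a[k+1]-a[k]),1) for k in i]
for v in (138,143): print(v,[(c+225,T(c+225,v,.08)) for c in cross(g[v,225:405])])
for u in (265,300,340,370): print(u,[(c+110,T(u,c+110,.08)) for c in cross(g[110:165,u])])
for v in (190,210): print('R/L',v,[(c+225) for c in cross(g[v,225:405])])
print('filter edges',T(254,165,o['tool_pos'][2]+.0153),T(379.5,165,o['tool_pos'][2]+.0153))
cv2.imwrite('pics/w5c.png',cv2.resize(f[100:250,220:420],None,fx=4,fy=4,interpolation=cv2.INTER_NEAREST))
st()
E
python3 chk.py
```

```text
138 [(np.float64(241.1), array([ 0.0525, -0.0401,  0.0263])), (np.float64(385.5), array([0.0526, 0.0353, 0.0263]))]
143 [(np.float64(241.3), array([ 0.0499, -0.0402,  0.0263])), (np.float64(385.3), array([0.05  , 0.0353, 0.0263]))]
265 [(np.float64(130.2), array([ 0.0565, -0.0275,  0.0263])), (np.float64(148.1), array([ 0.0472, -0.0278,  0.0263])), (np.float64(159.8), array([ 0.0411, -0.028 ,  0.0263]))]
300 [(np.float64(130.1), array([ 0.0566, -0.0093,  0.0263])), (np.float64(148.0), array([ 0.0473, -0.0094,  0.0263])), (np.float64(159.9), array([ 0.0411, -0.0095,  0.0263]))]
340 [(np.float64(130.0), array([0.0566, 0.0115, 0.0263])), (np.float64(148.0), array([0.0473, 0.0116, 0.0263])), (np.float64(159.8), array([0.0411, 0.0117, 0.0263]))]
370 [(np.float64(129.5), array([0.0569, 0.0271, 0.0263])), (np.float64(152.5), array([0.045 , 0.0275, 0.0263])), (np.float64(160.1), array([0.041 , 0.0277, 0.0263]))]
R/L 190 [np.float64(243.7), np.float64(260.1), np.float64(261.7), np.float64(376.5), np.float64(379.0), np.float64(382.7)]
R/L 210 [np.float64(244.8), np.float64(254.5), np.float64(263.3), np.float64(287.5), np.float64(292.2), np.float64(313.9), np.float64(318.3), np.float64(339.9), np.float64(344.5), np.float64(368.7), np.float64(378.2), np.float64(381.8)]
filter edges [ 0.0441 -0.0268 -0.0152] [ 0.0441  0.0254 -0.0152]
time_s 6.95
qpos [  30.4242   20.8085  -34.123    97.1963   12.6829   65.7442 -107.1309]
tool_pos [ 0.6012 -0.0503  0.1062]
tool_rot [ 1.799753e+02 -1.354000e-01 -9.947300e+00]
force [ 0.1445  0.5543 -1.1336]
wrist_torque [ 0.0274  0.0258 -0.0518]
grip_width 0.0541
```

View pics/w5c.png

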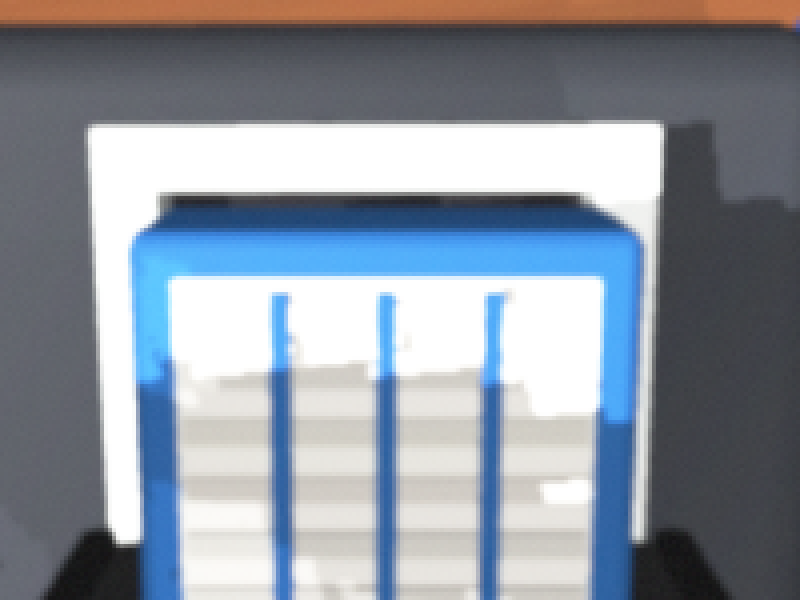

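Call:
servo_tool([
  [[-0.001,-0.0018,0,0,0,0,-0.5],[-0.001,-0.0018,0.005,0,0,0,-0.5],[-0.001,-0.0018,0.01,0,0,0,-0.5],[-0.001,-0.0018,0.015,0,0,0,-0.5],[-0.001,-0.0018,0.015,0,0,0,-0.5],[-0.001,-0.0018,0.015,0,0,0,-0.5]],
])

```text
time_s: 7.55
tool_pos: [0.5996, -0.0482, 0.0893]
tool_rot: [180.0, 0.0, -9.9]
force: [0.2, -0.6, 0.1]
grip_width: 0.0538
```

```bash
python3 -c "
from h import *
d=cam('wrist','w6.png')
cv2.imwrite('pics/w6c.png',cv2.resize(d['frame'][100:250,220:420],None,fx=4,fy=4,interpolation=cv2.INTER_NEAREST))
d=cam('scene')
cv2.imwrite('pics/s6c.png',cv2.resize(d['frame'][150:250,250:380],None,fx=5,fy=5,interpolation=cv2.INTER_CUBIC))
st()"
```

```text
time_s 7.65
qpos [  30.0601   21.7041  -33.927    98.1516   13.2559   64.1752 -107.7435]
tool_pos [ 0.6    -0.0482  0.0898]
tool_rot [-1.79998e+02 -8.00000e-03 -9.94190e+00]
force [-0.0015  0.0436 -0.6059]
wrist_torque [ 0.0177 -0.015   0.022 ]
grip_width 0.0535
```

View pics/w6c.png

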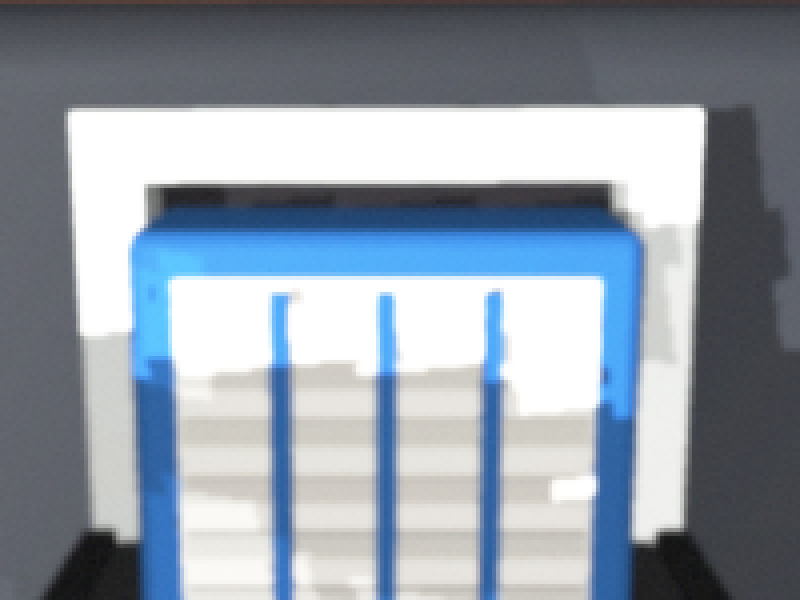

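Call:
servo_tool([
  [[0,0,0.003,0,0,0,-0.5],[0,0,0.0055,0,0,0,-0.5],[0,0,0.0075,0,0,0,-0.5],[0,0,0.0075,0,0,0,-0.5]],
])

```text
time_s: 8.05
tool_pos: [0.5998, -0.0482, 0.0826]
tool_rot: [180.0, 0.0, -9.9]
force: [-1.6, -0.4, 2.2]
grip_width: 0.0538
```

Call:
servo_tool([
  [[0,0,0.0005,0,0,0,0.9],[0,0,0,0,0,0,0.9],[0,0,0,0,0,0,0.9],[0,0,-0.02,0,0,0,0.9],[0,0,-0.06,0,0,0,0.9],[-0.05,0,-0.1,0,0,0,0.9],[-0.09,0,-0.12,0,0,0,0.9],[-0.09,0,-0.12,0,0,0,0.9],[-0.09,0,-0.12,0,0,0,0.9]],
])

```text
time_s: 8.95
tool_pos: [0.5112, -0.0329, 0.2036]
tool_rot: [179.9, -0.2, -9.9]
force: [-0.1, 0.3, -0.7]
grip_width: 0.0825
```

```bash
python3 -c "
from h import *
import pickle
d=cam('wrist','w7.png');t=cam('top');s=cam('scene','s7.png')
o=env.get_obs();pickle.dump((d,o,t,s),open('w7.pkl','wb'))
cv2.imwrite('pics/w7c.png',cv2.resize(d['frame'][0:230,220:420],None,fx=4,fy=2.6,interpolation=cv2.INTER_NEAREST))
cv2.imwrite('pics/s7c.png',cv2.resize(s['frame'][90:250,230:380],None,fx=5,fy=3.7,interpolation=cv2.INTER_CUBIC))
st()"
```

```text
time_s 9.1
qpos [  35.9868    4.4075  -36.6131  102.9511    2.7045   73.5764 -101.2815]
tool_pos [ 0.5116 -0.0331  0.2012]
tool_rot [-1.799769e+02  5.560000e-02 -9.969000e+00]
force [-0.5377 -0.4766 -0.319 ]
wrist_torque [ 0.0579 -0.006  -0.0158]
grip_width 0.0822
```

View pics/w7.png

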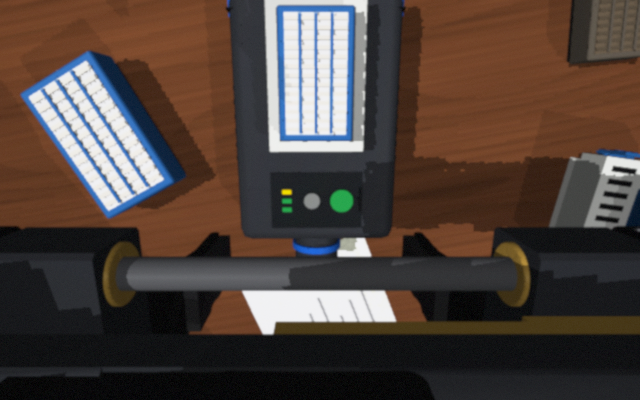

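View pics/s7c.png

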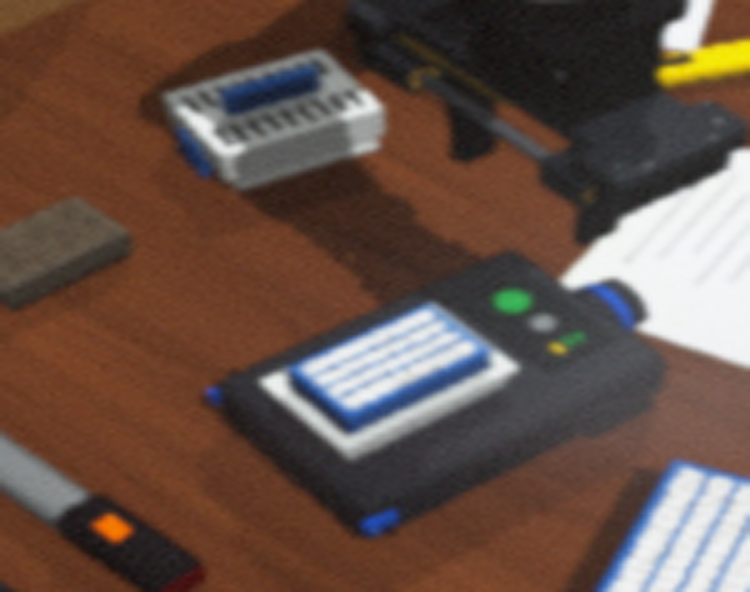

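```bash
python3 - <<'E'
from h import *
import pickle
d,o,t,s=pickle.load(open('w7.pkl','rb'))
f=d['frame'];hsv=cv2.cvtColor(f,cv2.COLOR_BGR2HSV)
b=((hsv[...,0]>95)&(hsv[...,0]<130)&(hsv[...,1]>90)&(hsv[...,2]>50)).astype(np.uint8)
k=np.zeros_like(b);k[2:150,262:370]=b[2:150,262:370]
pts=cv2.findNonZero(k)[:,0]
for z in (.098,):
  P=np.array([ray(d,u,v,z)[:2] for u,v in pts])*1000; r=cv2.minAreaRect(P.astype(np.float32)); print(z,r)
g=((hsv[...,1]<60)&(hsv[...,2]>150)).astype(np.uint8)
g=g|b;k=np.zeros_like(g);k[0:158,258:372]=g[0:158,258:372]
P=np.array([ray(d,u,v,.08)[:2] for u,v in cv2.findNonZero(k)[:,0]])*1000
R0=Ro.from_euler('xyz',o['tool_rot'],degrees=True)
T=R0.inv().apply(np.c_[P/1000,np.full(len(P),.08)]-o['tool_pos'])
print('rim x min',T[:,0].min())
for a,bb in ((.03,.06),(.06,.09),(.09,.12)):
  q=T[(T[:,0]>a)&(T[:,0]<bb)]; print(a,q[:,1].min(),q[:,1].max())
gg=cv2.cvtColor(f,cv2.COLOR_BGR2GRAY).astype(int)
print(gg[145:160,300],gg[100,258:285],gg[100,350:375])
tool=lambda u,v,z:R0.inv().apply(ray(d,u,v,z)-o['tool_pos'])
E
```

```text
0.098 ((601.1043701171875, -47.59634780883789), (53.452842712402344, 90.16950225830078), 80.21328735351562)
rim x min 0.035818842945617664
0.03 -0.0383494326026542 0.03654497581478689
0.06 -0.038323294229603115 0.03640927225516518
0.09 -0.03840892784298712 0.03627972035009046
[238 238 238 238 237 231 183 110  63  56  56  55  54  55  54] [ 54  52  53  53  53  53  53  54  73 130 188 220 224 225 225 224 224 224
 224 217 179 119 101 104 104 106 144] [100  88  80  96 131 149 152 153 153 153 155 152 159 168 144  82  42  39
  36  36  35  35  37  38  37]
```

View pics/w7c.png

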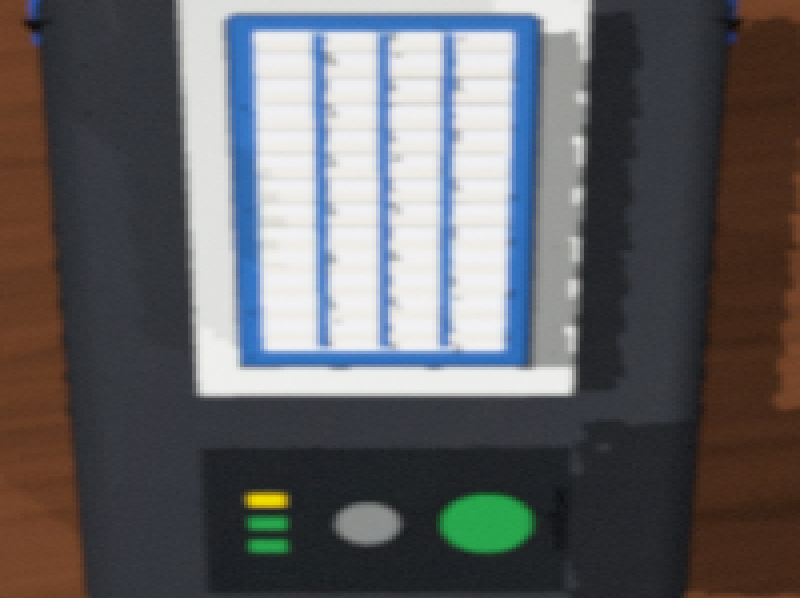

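```bash
python3 -c "
from h import *
inc(.400,-.303,.2,-17)"
```

```text
inc [-0.0632  0.2851  0.0012] [-0.02  0.06  7.03]
```

Call:
servo_tool([
  [[-0.011,0.05,0,0,0,2,0.5],[-0.022,0.1,0,0,0,3,0.5],[-0.033,0.15,0,0,0,4,0.5],[-0.044,0.2,0,0,0,5,0.5],[-0.055,0.245,0,0,0,6,0.5],[-0.063,0.285,0,0,0,7,0.5],[-0.063,0.285,0,0,0,7,0.5],[-0.063,0.285,0,0,0,7,0.5],[-0.063,0.285,0,0,0,7,0.5],[-0.063,0.285,0,0,0,7,0.5]],
])

```text
time_s: 10.1
tool_pos: [0.4009, -0.3011, 0.2017]
tool_rot: [-180.0, 0.0, -16.8]
force: [0.9, 0.2, -0.3]
grip_width: 0.0655
```

```bash
cat > cov.py <<'E'
from h import *
import pickle,sys
d=cam('wrist','w8.png'); o=env.get_obs();pickle.dump((d,o),open('w8.pkl','wb'))
st()
E
python3 cov.py
```

```text
time_s 10.15
qpos [ 53.8859   1.8774 -20.3005 104.8074   0.6652  73.4611 -73.3748]
tool_pos [ 0.4008 -0.3013  0.2019]
tool_rot [-1.799788e+02  2.310000e-02 -1.678060e+01]
force [ 0.9127 -0.8768  0.2196]
wrist_torque [0.0941 0.0239 0.0058]
grip_width 0.0653
```

View pics/w8.png

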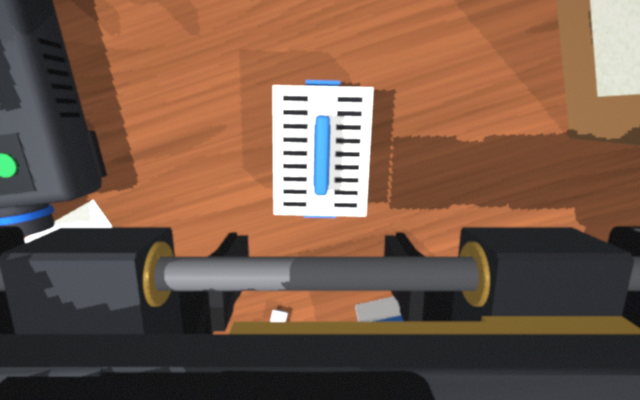

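```bash
python3 - <<'E'
from h import *
import pickle
d,o=pickle.load(open('w8.pkl','rb'))
f=d['frame'];hsv=cv2.cvtColor(f,cv2.COLOR_BGR2HSV)
R0=Ro.from_euler('xyz',o['tool_rot'],degrees=True)
def rect(m,roi,z):
    k=np.zeros_like(m);a,b,c,e=roi;k[a:b,c:e]=m[a:b,c:e]
    k=cv2.morphologyEx(k,cv2.MORPH_CLOSE,np.ones((9,9)))
    cs,_=cv2.findContours(k,cv2.RETR_EXTERNAL,cv2.CHAIN_APPROX_NONE);c=max(cs,key=cv2.contourArea)[:,0]
    W=np.array([ray(d,u,v,z) for u,v in c]); T=R0.inv().apply(W-o['tool_pos'])*1000
    r=cv2.minAreaRect(T[:,:2].astype(np.float32)); w=R0.apply([r[0][0]/1000,r[0][1]/1000,0])+o['tool_pos']
    print(r,'world',w[:2].round(4))
b=((hsv[...,0]>95)&(hsv[...,0]<130)&(hsv[...,1]>110)&(hsv[...,2]>60)).astype(np.uint8)
rect(b,(105,205,300,345),.073)
g=((hsv[...,1]<50)&(hsv[...,2]>200)).astype(np.uint8)
rect(g,(80,222,265,380),.049)
E
```

```text
((31.071224212646484, 3.3752601146698), (63.36387252807617, 11.834213256835938), 0.7968584895133972) world [ 0.4296 -0.3135]
((30.67745018005371, 3.3948097229003906), (113.96725463867188, 85.55299377441406), 1.0682785511016846) world [ 0.4292 -0.3134]
```

Call:
servo_tool([
  [[0.031,0.0034,0.03,0,0,1,0.4],[0.031,0.0034,0.07,0,0,1,0.4],[0.031,0.0034,0.11,0,0,1,0.4],[0.031,0.0034,0.11,0,0,1,0.4],[0.031,0.0034,0.11,0,0,1,0.4],[0.031,0.0034,0.11,0,0,1,0.4]],
])

```text
time_s: 10.75
tool_pos: [0.4303, -0.3156, 0.0948]
tool_rot: [179.9, -0.2, -17.9]
force: [0.1, -0.2, 1.5]
grip_width: 0.0609
```

```bash
python3 - <<'E'
from h import *
d=cam('wrist','w9.png');st();inc(.4295,-.3135,.0515,-17.8)
E
```

```text
time_s 10.8
qpos [ 52.3032  11.164  -20.7545 108.0168   4.5311  61.337  -78.1721]
tool_pos [ 0.4303 -0.3158  0.095 ]
tool_rot [179.8965  -0.2473 -17.9222]
force [ 0.074  -1.0972  0.6468]
wrist_torque [0.0206 0.0031 0.0205]
grip_width 0.0609
inc [-0.0017 -0.002   0.0435] [ 0.1  -0.25 -0.12]
```

View pics/w9.png

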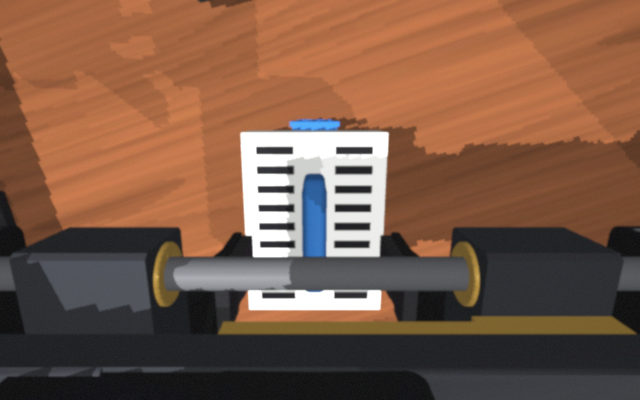

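Call:
servo_tool([
  [[-0.0015,-0.002,0.02,0,0,0,0.4],[-0.0015,-0.002,0.037,0,0,0,0.4],[-0.0015,-0.002,0.04,0,0,0,0.4],[-0.0015,-0.002,0.04,0,0,0,0.4],[-0.0015,-0.002,0.04,0,0,0,0.4]],
])

```text
time_s: 11.3
tool_pos: [0.4288, -0.3132, 0.0539]
tool_rot: [179.9, -0.1, -17.9]
force: [0.2, -0.2, -0.7]
grip_width: 0.0609
```

```bash
python3 - <<'E'
from h import *
st();inc(.4295,-.3135,.0515,-17.8)
E
```

```text
time_s 11.3
qpos [ 51.816   13.7843 -20.5748 110.3136   5.7808  56.7263 -79.3232]
tool_pos [ 0.4288 -0.3132  0.0539]
tool_rot [ 1.799356e+02 -1.470000e-01 -1.794330e+01]
force [ 0.2339 -0.2072 -0.7104]
wrist_torque [ 0.0138  0.0577 -0.0119]
grip_width 0.0609
inc [0.0007 0.0001 0.0024] [ 0.06 -0.15 -0.14]
```

Call:
servo_tool([
  [[0.0005,0,0.0015,0,0,0,0.4],[0.0005,0,0.0015,0,0,0,-0.9],[0.0005,0,0.0015,0,0,0,-0.9],[0.0005,0,0.0015,0,0,0,-0.9],[0.0005,0,0.0015,0,0,0,-0.9],[0.0005,0,0.0015,0,0,0,-0.9],[0.0005,0,0.0015,0,0,0,-0.9],[0.0005,0,0.0015,0,0,0,-0.9],[0.0005,0,0.0015,0,0,0,-0.9]],
], squeeze=35)

```text
time_s: 12.2
tool_pos: [0.4282, -0.3126, 0.0507]
tool_rot: [180.0, 0.0, -17.9]
force: [0.9, 0.3, -0.1]
grip_width: 0.0119
```

```bash
python3 - <<'E'
from h import *
import pickle
d=cam('wrist','w10.png');o=env.get_obs();pickle.dump((d,o),open('w10.pkl','wb'));st()
E
```

```text
time_s 12.25
qpos [ 51.7673  14.044  -20.5521 110.428    5.8686  56.5291 -79.4043]
tool_pos [ 0.4282 -0.3126  0.0507]
tool_rot [ 1.799946e+02  2.200000e-03 -1.794000e+01]
force [ 0.091  -0.6723 -1.0254]
wrist_torque [-0.0532 -0.0242 -0.031 ]
grip_width 0.0117
```

View pics/w10.png

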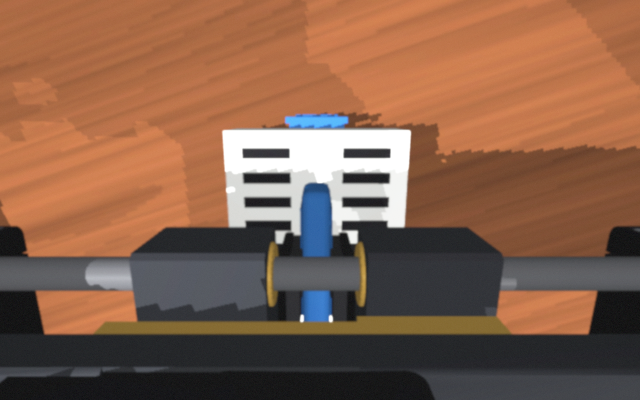

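```bash
python3 - <<'E'
from h import *
import pickle
d,o=pickle.load(open('w10.pkl','rb'))
g=cv2.cvtColor(d['frame'],cv2.COLOR_BGR2GRAY).astype(float)
R0=Ro.from_euler('xyz',o['tool_rot'],degrees=True)
def T(u,v,z): return R0.inv().apply(ray(d,u,v,z)-o['tool_pos']).round(4)[:2]
def cross(a,th):
    i=np.where(np.diff((a>th).astype(int))!=0)[0]; return [round(k+(th-a[k])/(a[k+1]-a[k]),1) for k in i]
for v in (135,170,200,220):
  c=cross(g[v,210:425],180); print(v,c[0]+210,c[-1]+210,T(c[0]+210,v,.049),T(c[-1]+210,v,.049))
for u in (240,280,320,360,395):
  c=cross(g[123:140,u],190);print(u,[(x+123,T(u,x+123,.049)) for x in c])
st()
inc(.514,-.033,.21,-9.95)
E
```

```text
135 221.7 410.4 [ 0.0551 -0.0434] [0.0552 0.042 ]
170 223.9 407.6 [ 0.0391 -0.0434] [0.0392 0.0418]
200 227.0 405.5 [ 0.0248 -0.0428] [0.0249 0.0417]
220 228.3 404.4 [ 0.0149 -0.0428] [0.015  0.0418]
240 [(np.float64(129.2), array([ 0.0576, -0.035 ]))]
280 [(np.float64(129.3), array([ 0.0576, -0.017 ]))]
320 [(np.float64(129.3), array([0.0576, 0.0011]))]
360 [(np.float64(129.3), array([0.0577, 0.0191]))]
395 [(np.float64(129.2), array([0.0577, 0.0349]))]
time_s 12.25
qpos [ 51.7673  14.044  -20.5521 110.428    5.8686  56.5291 -79.4043]
tool_pos [ 0.4282 -0.3126  0.0507]
tool_rot [ 1.799946e+02  2.200000e-03 -1.794000e+01]
force [ 0.091  -0.6723 -1.0254]
wrist_torque [-0.0532 -0.0242 -0.031 ]
grip_width 0.0117
inc [-0.0045 -0.2924 -0.1593] [ 0.01  0.   -7.99]
```

```bash
python3 - <<'E'
from h import *
inc(.6,-.0483,.20,-10.0)
inc(.6,-.0483,.165,-10.0)
E
```

```text
inc [ 0.082  -0.3044 -0.1493] [ 0.01  0.   -7.94]
inc [ 0.082  -0.3044 -0.1143] [ 0.01  0.   -7.94]
```

Call:
servo_tool([
  [[0,0,-0.02,0,0,0,-0.9],[0,0,-0.06,0,0,0,-0.9],[0.01,-0.03,-0.1,0,0,-1,-0.9],[0.02,-0.07,-0.13,0,0,-2,-0.9],[0.032,-0.115,-0.149,0,0,-3,-0.9],[0.044,-0.16,-0.149,0,0,-4,-0.9],[0.056,-0.205,-0.149,0,0,-5,-0.9],[0.067,-0.25,-0.149,0,0,-6,-0.9],[0.076,-0.285,-0.149,0,0,-7,-0.9],[0.082,-0.3045,-0.14,0,0,-7.9,-0.9],[0.082,-0.3045,-0.125,0,0,-7.9,-0.9],[0.082,-0.3045,-0.115,0,0,-7.9,-0.9],[0.082,-0.3045,-0.115,0,0,-7.9,-0.9],[0.082,-0.3045,-0.115,0,0,-7.9,-0.9],[0.082,-0.3045,-0.115,0,0,-7.9,-0.9],[0.082,-0.3045,-0.115,0,0,-7.9,-0.9]],
])

```text
time_s: 13.85
tool_pos: [0.6004, -0.0489, 0.1666]
tool_rot: [180.0, -0.1, -10.1]
force: [0.6, -0.1, -1.7]
grip_width: 0.0119
```

```bash
python3 - <<'E'
from h import *
import pickle
d=cam('wrist','w11.png');s=cam('scene','s11.png');o=env.get_obs();pickle.dump((d,o),open('w11.pkl','wb'));st()
inc(.6,-.0483,.165,-10.0)
cv2.imwrite('pics/s11c.png',cv2.resize(s['frame'][90:250,230:380],None,fx=5,fy=3.7,interpolation=cv2.INTER_CUBIC))
E
```

```text
time_s 13.95
qpos [  30.0857   17.4867  -33.6303   93.6      10.1125   71.9117 -105.5379]
tool_pos [ 0.6003 -0.0485  0.1664]
tool_rot [ 1.799843e+02 -6.040000e-02 -1.007160e+01]
force [-0.0762  0.6841 -1.7286]
wrist_torque [ 0.0486  0.0635 -0.0041]
grip_width 0.0117
inc [-0.0003 -0.0002  0.0014] [ 0.02 -0.06 -0.07]
```

View pics/w11.png

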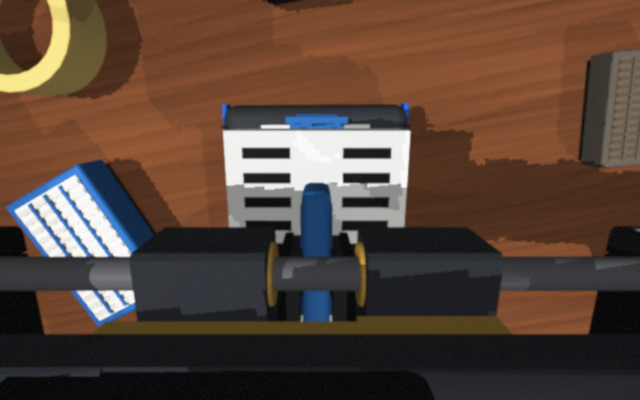

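View pics/s11c.png

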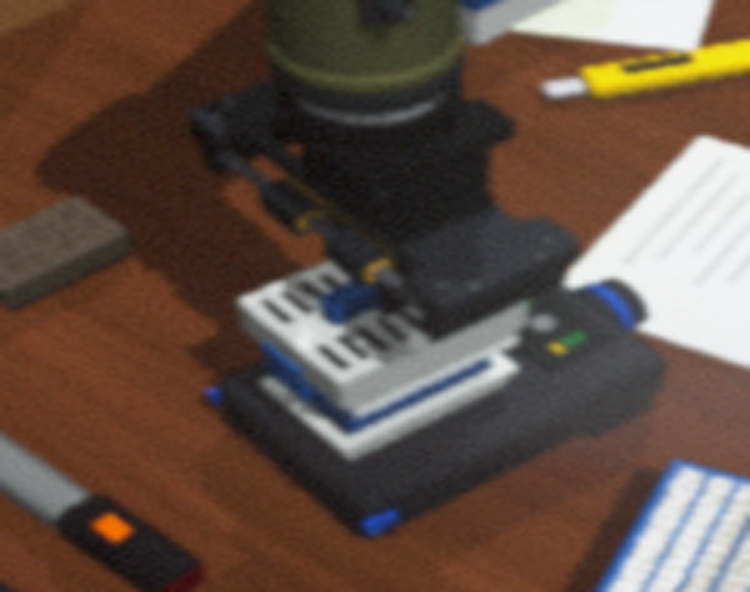

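```bash
python3 - <<'E'
from h import *
import pickle
d,o=pickle.load(open('w11.pkl','rb'))
f=d['frame']
cv2.imwrite('pics/w11c.png',cv2.resize(f[95:195,215:420],None,fx=3.9,fy=5.5,interpolation=cv2.INTER_NEAREST))
g=cv2.cvtColor(f,cv2.COLOR_BGR2GRAY)
R0=Ro.from_euler('xyz',o['tool_rot'],degrees=True)
def T(u,v,z): return R0.inv().apply(ray(d,u,v,z)-o['tool_pos']).round(4)[:2]
for v in (125,126): print(v,g[v,255:270],g[v,362:376])
print(g[118:132,270],g[118:132,360])
for a in [(261,126),(369,126),(270,124.5),(360,124.5)]: print(a,T(*a,.08))
print(T(222,100+5,.058),T(410,105,.058))
E
```

```text
125 [ 67  66  67  68  77 119 171 200 206 208 208 207 210 212 214] [161 161 160 161 161 161 155 128  86  51  42  41  43  40]
126 [ 68  66  67  68  85 140 203 232 236 237 237 236 237 237 236] [173 171 171 172 171 171 165 135  84  50  43  43  40  42]
[ 66  66  68  64  67  81 138 215 237 234 191 138 170 223] [ 67  65  58  50  44  73 126 159 172 165 139 122 167 222]
(261, 126) [ 0.0565 -0.038 ]
(369, 126) [0.0566 0.0356]
(270, 124.5) [ 0.0575 -0.0318]
(360, 124.5) [0.0576 0.0295]
[ 0.0708 -0.0693] [0.0709 0.0683]
```

View pics/w11c.png

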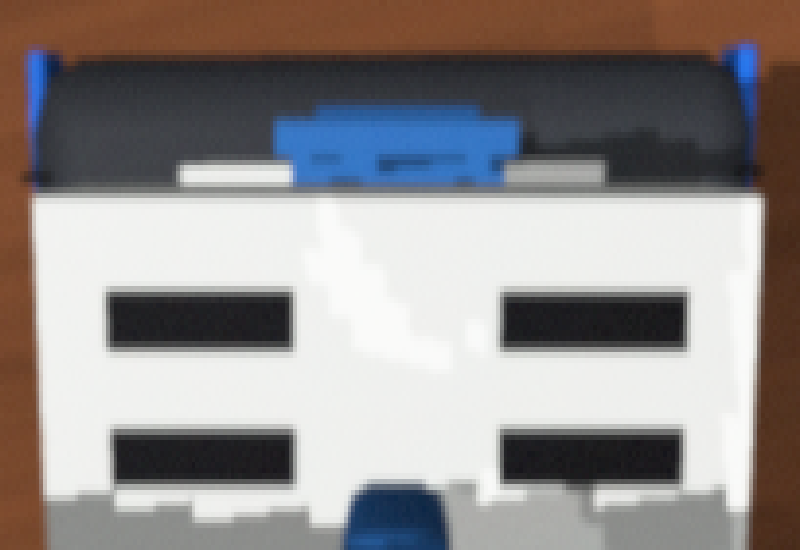

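Call:
servo_tool([
  [[0,-0.0004,0.012,0,0,0,-0.9],[0,-0.0004,0.025,0,0,0,-0.9],[0,-0.0004,0.035,0,0,0,-0.9],[0,-0.0004,0.038,0,0,0,-0.9],[0,-0.0004,0.038,0,0,0,-0.9],[0,-0.0004,0.038,0,0,0,-0.9]],
])

```text
time_s: 14.55
tool_pos: [0.5999, -0.0476, 0.1277]
tool_rot: [-180.0, 0.0, -10.0]
force: [0.1, -0.0, -1.1]
grip_width: 0.0116
```

```bash
python3 - <<'E'
from h import *
import pickle
d=cam('wrist','w12.png');s=cam('scene','s12.png');o=env.get_obs();st()
cv2.imwrite('pics/s12c.png',cv2.resize(s['frame'][90:250,230:380],None,fx=5,fy=3.7,interpolation=cv2.INTER_CUBIC))
E
```

```text
time_s 14.65
qpos [  29.6119   19.3479  -33.2657   96.0409   11.3041   67.9983 -106.4645]
tool_pos [ 0.6001 -0.0476  0.128 ]
tool_rot [ 1.799975e+02  8.100000e-03 -1.003570e+01]
force [-1.0077 -0.1238 -1.7663]
wrist_torque [0.0424 0.0949 0.0089]
grip_width 0.0118
```

View pics/s12c.png

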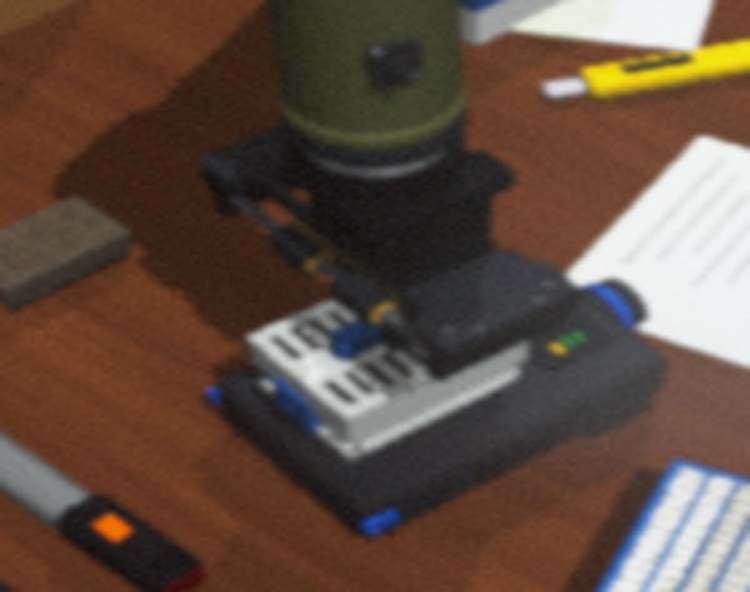

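View pics/w12.png

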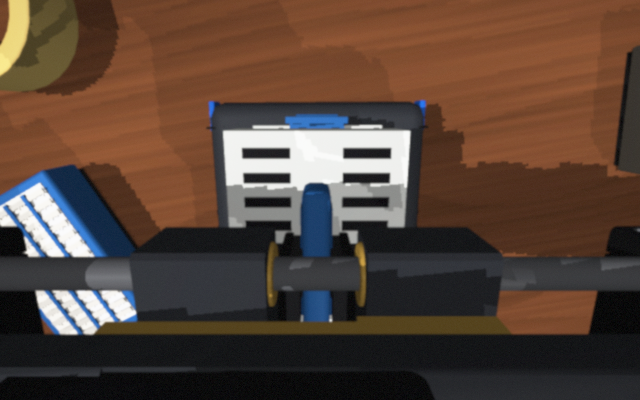

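Call:
servo_tool([
  [[0,0.0005,0.001,0,0,0,-0.9],[0,0.0005,0.002,0,0,0,-0.9],[0,0.0005,0.003,0,0,0,-0.9],[0,0.0005,0.004,0,0,0,-0.9],[0,0.0005,0.005,0,0,0,-0.9]],
])

```text
time_s: 15.15
tool_pos: [0.6008, -0.0483, 0.1238]
tool_rot: [180.0, -0.1, -10.0]
force: [0.2, 0.2, 4.5]
grip_width: 0.012
```

Call:
servo_tool([
  [[0,0,0.001,0,0,0,-0.9],[0,0,0.002,0,0,0,-0.9],[0,0,0.003,0,0,0,-0.9]],
])

```text
time_s: 15.45
tool_pos: [0.6013, -0.0482, 0.1216]
tool_rot: [180.0, -0.2, -10.0]
force: [-0.0, -0.5, 9.8]
grip_width: 0.0117
```

Call:
servo_tool([
  [[0,0,0.001,0,0,0,-0.9],[0,0,0.002,0,0,0,-0.9],[0,0,0.002,0,0,0,-0.9]],
])

```text
time_s: 15.75
tool_pos: [0.6019, -0.0483, 0.1208]
tool_rot: [180.0, -0.3, -10.0]
force: [-1.0, -0.4, 12.6]
grip_width: 0.0115
```

Call:
servo_tool([
  [[0,0,0.001,0,0,0,-0.9],[0,0,0.002,0,0,0,-0.9],[0,0,0.002,0,0,0,-0.9]],
])

```text
time_s: 16.05
tool_pos: [0.6003, -0.0481, 0.116]
tool_rot: [-180.0, -0.0, -10.0]
force: [-0.2, 0.8, 4.9]
grip_width: 0.0121
```

Call:
servo_tool([
  [[0,0,0.001,0,0,0,-0.9],[0,0,0.002,0,0,0,-0.9],[0,0,0.002,0,0,0,-0.9]],
])

```text
time_s: 16.35
tool_pos: [0.6004, -0.048, 0.115]
tool_rot: [180.0, -0.0, -10.0]
force: [-1.9, 0.5, 10.9]
grip_width: 0.0116
```

Call:
servo_tool([
  [[0,0,0.001,0,0,0,-0.9],[0,0,0.001,0,0,0,-0.9],[0,0,0.001,0,0,0,-0.9]],
])

```text
time_s: 16.65
tool_pos: [0.6004, -0.0481, 0.1144]
tool_rot: [180.0, -0.0, -10.0]
force: [-2.6, 1.4, 11.2]
grip_width: 0.0116
```

Call:
servo_tool([
  [[0,0,0.001,0,0,0,-0.9],[0,0,0.001,0,0,0,-0.9],[0,0,0.001,0,0,0,-0.9]],
])

```text
time_s: 16.95
tool_pos: [0.6004, -0.0481, 0.1138]
tool_rot: [180.0, -0.1, -10.0]
force: [-3.2, -0.5, 13.8]
grip_width: 0.0117
```

Call:
servo_tool([
  [[0,0,0.001,0,0,0,-0.9],[0,0,0.001,0,0,0,-0.9],[0,0,0.001,0,0,0,-0.9]],
])

```text
time_s: 17.25
tool_pos: [0.6005, -0.0481, 0.1129]
tool_rot: [180.0, -0.1, -10.0]
force: [-4.2, -0.0, 15.2]
grip_width: 0.0115
```

Call:
servo_tool([
  [[0,0,0.001,0,0,0,-0.9],[0,0,0.001,0,0,0,-0.9],[0,0,0.001,0,0,0,-0.9]],
])

```text
time_s: 17.55
tool_pos: [0.6006, -0.0481, 0.1124]
tool_rot: [180.0, -0.1, -10.0]
force: [-5.1, -0.7, 16.1]
grip_width: 0.0115
```

Call:
servo_tool([
  [[0,0,0.0005,0,0,0,-0.9],[0,0,0.0005,0,0,0,-0.9],[0,0,0.0005,0,0,0,-0.9]],
])

```text
time_s: 17.85
tool_pos: [0.6006, -0.0481, 0.1121]
tool_rot: [180.0, -0.1, -10.0]
force: [-5.2, -0.5, 17.5]
grip_width: 0.0115
```

Call:
servo_tool([
  [[0,0,0.001,0,0,0,-0.9],[0,0,0.001,0,0,0,-0.9],[0,0,0.001,0,0,0,-0.9]],
])

```text
time_s: 18.15
tool_pos: [0.6007, -0.0481, 0.1118]
tool_rot: [179.9, -0.1, -10.0]
force: [-7.2, 0.4, 22.2]
grip_width: 0.0119
```

```bash
python3 - <<'E'
from h import *
import pickle
d=cam('wrist','w13.png');s=cam('scene','s13.png');o=env.get_obs();st()
cv2.imwrite('pics/s13c.png',cv2.resize(s['frame'][150:250,260:370],None,fx=7,fy=6,interpolation=cv2.INTER_CUBIC))
E
```

```text
time_s 18.25
qpos [  29.387    20.2163  -33.0498   96.9785   11.9629   66.2478 -106.9219]
tool_pos [ 0.6007 -0.0481  0.1118]
tool_rot [ 1.79946e+02 -9.91000e-02 -1.00409e+01]
force [-5.8452  0.2098 20.1189]
wrist_torque [0.1525 1.673  0.0164]
grip_width 0.0118
```

View pics/s13c.png

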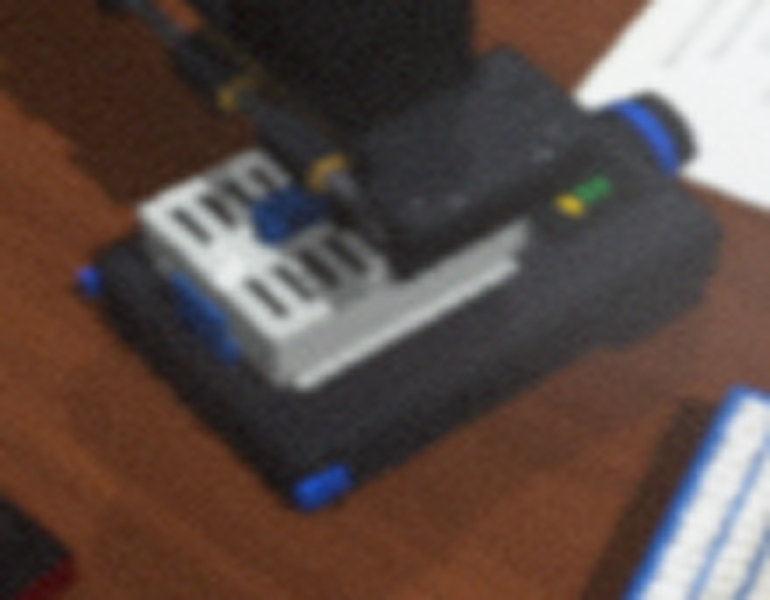

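Call:
servo_tool([
  [[-0.0006,0,0.0005,0,0,0,-0.9],[-0.0006,0,0.0005,0,0,0,-0.9],[-0.0006,0,0.0005,0,0,0,-0.9]],
])

```text
time_s: 18.55
tool_pos: [0.6007, -0.0481, 0.1118]
tool_rot: [179.9, -0.2, -10.1]
force: [-6.0, -0.2, 22.4]
grip_width: 0.0118
```

Call:
servo_tool([
  [[-0.0005,0,0.0005,0,0,0,-0.9],[-0.0005,0,0.0006,0,0,0,-0.9],[-0.0005,0,0.0006,0,0,0,-0.9]],
])

```text
time_s: 18.85
tool_pos: [0.6007, -0.0482, 0.1117]
tool_rot: [179.9, -0.2, -10.1]
force: [-5.9, -0.9, 23.2]
grip_width: 0.0114
```

Call:
servo_tool([
  [[0,0,-0.001,0,0,0,-0.9],[0,0,-0.002,0,0,0,-0.9],[0,0,-0.002,0,0,0,-0.9]],
])

```text
time_s: 19.15
tool_pos: [0.6006, -0.0481, 0.1123]
tool_rot: [180.0, -0.2, -10.0]
force: [-3.2, -0.2, 17.3]
grip_width: 0.0121
```

Call:
servo_tool([
  [[0,0,-0.001,0,0,0,-0.9],[0,0,-0.002,0,0,0,-0.9],[0,0,-0.002,0,0,0,-0.9]],
])

```text
time_s: 19.45
tool_pos: [0.6007, -0.0481, 0.1126]
tool_rot: [-180.0, -0.2, -10.0]
force: [2.5, -0.2, 7.5]
grip_width: 0.0119
```

Call:
servo_tool([
  [[0,0,-0.0007,0,0,0,-0.9],[0,0,-0.001,0,0,0,-0.9],[0,0,-0.001,0,0,0,-0.9]],
])

```text
time_s: 19.75
tool_pos: [0.6006, -0.0481, 0.1127]
tool_rot: [-180.0, -0.2, -10.0]
force: [5.0, -0.3, 3.0]
grip_width: 0.0113
```

Call:
servo_tool([
  [[0.0007,0,-0.0003,0,0,0,-0.9],[0.0007,0,-0.0003,0,0,0,0.1],[0.0007,0,-0.0003,0,0,0,0.1],[0.0007,0,-0.0003,0,0,0,0.1],[0.0007,0,-0.0003,0,0,0,0.1]],
])

```text
time_s: 20.25
tool_pos: [0.5987, -0.0482, 0.1116]
tool_rot: [180.0, 0.1, -10.0]
force: [-0.0, 0.1, 0.5]
grip_width: 0.0358
```

Call:
servo_tool([
  [[0,0,-0.02,0,0,0,0.1],[0,0,-0.05,0,0,0,0.1],[-0.03,0,-0.09,0,0,0,0.1],[-0.08,0,-0.12,0,0,0,0.1],[-0.1,0,-0.12,0,0,0,0.1],[-0.1,0,-0.12,0,0,0,0.1],[-0.1,0,-0.12,0,0,0,0.1],[-0.1,0,-0.12,0,0,0,0.1]],
])

```text
time_s: 21.05
tool_pos: [0.5015, -0.0311, 0.2318]
tool_rot: [-180.0, 0.0, -10.1]
force: [-0.6, -0.1, -0.4]
grip_width: 0.0476
```

```bash
python3 - <<'E'
from h import *
import pickle
d=cam('wrist','w14.png');s=cam('scene','s14.png');t=cam('top','t14.png');o=env.get_obs();st()
pickle.dump((d,o,t,s),open('w14.pkl','wb'))
cv2.imwrite('pics/s14c.png',cv2.resize(s['frame'][150:250,260:370],None,fx=7,fy=6,interpolation=cv2.INTER_CUBIC))
f=d['frame'];hsv=cv2.cvtColor(f,cv2.COLOR_BGR2HSV)
E
```

```text
time_s 21.2
qpos [  35.1546    1.7027  -34.9969  101.7429    0.9322   76.9441 -100.0813]
tool_pos [ 0.5015 -0.0308  0.2316]
tool_rot [-1.799464e+02  9.090000e-02 -1.003890e+01]
force [-0.4792 -0.1325 -0.227 ]
wrist_torque [-0.0004 -0.0288  0.0057]
grip_width 0.0478
```

View pics/w14.png

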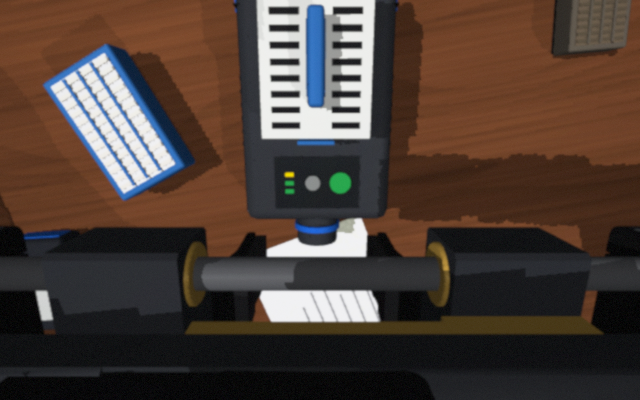

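View pics/s14c.png

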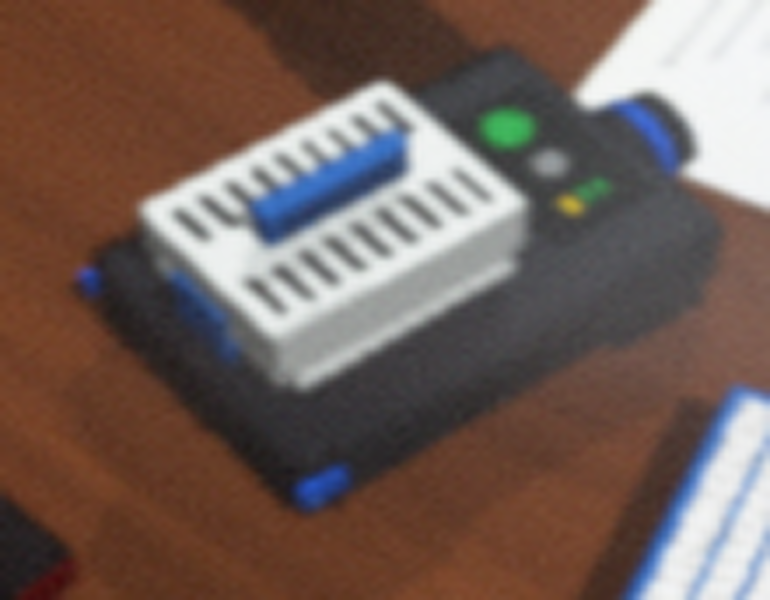

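View pics/t14.png

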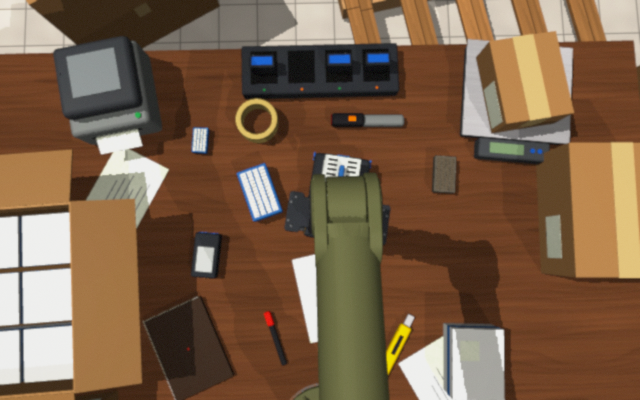

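```bash
python3 - <<'E'
from h import *
import pickle
d,o,t,s=pickle.load(open('w14.pkl','rb'))
a=np.radians(-10); ex=np.array([np.cos(a),np.sin(a),0]);ey=np.array([-np.sin(a),np.cos(a),0])
c=np.array([.602,-.0483,0])
im=cv2.resize(s['frame'][150:250,260:370],None,fx=7,fy=6,interpolation=cv2.INTER_CUBIC)
for z,col in ((.111,(0,0,255)),(.117,(0,255,0))):
    P=[c+sx*.056*ex+sy*.042*ey+[0,0,z] for sx,sy in ((1,1),(1,-1),(-1,-1),(-1,1))]
    p=proj(s,P); print(z,p.round(1).tolist())
    q=((p-[260,150]+.5)*[7,6]).astype(int); cv2.polylines(im,[q],True,col,1)
cv2.imwrite('pics/ov.png',im)
E
```

```text
0.111 [[298.4, 205.9], [278.9, 183.9], [314.1, 162.7], [334.2, 182.9]]
0.117 [[298.2, 204.6], [278.6, 182.5], [314.0, 161.2], [334.3, 181.5]]
```

View pics/ov.png

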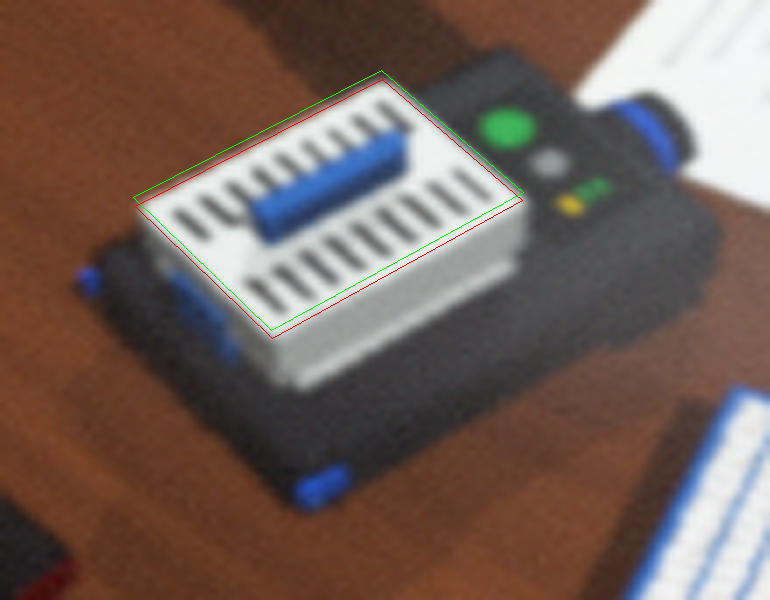

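```bash
python3 -c "
from cell import env
print(env.sign_off())"
```

```text
the job is handed in; nothing more can be done
None
```

The blower unit is closed and handed in at about 21 s of robot time. The middle-sized clean filter is in the well and the cover is pressed on over it.

**Filter:** The gripped width was 53.8 mm, which confirms the right size. I lowered it until it touched the well floor, with about 2 N contact force at the expected home height. After release, the wrist camera showed it square in the well.

**Cover:** Gripped by its bar, it went straight down, with a peak around 13 N as the lead-ins rode over the lip. It then rose to a hard stop at about 23 N, the highest reading and well under the 38 N limit. When I eased off, it stayed about 1 mm above the hard stop while the spring force fell away, as expected if the clips are holding.

**Last checks:**
- With the gripper clear, all four cover corners in the scene camera matched the level, snapped-home outline to about a pixel.
- The tape roll, scanner, used filter and spare battery looked undisturbed.
- There was a sideways force of 5 to 7 N during the final press, which I partly relieved by shifting the tool.
- I could not see the clip catches under the lip, so that both caught is inferred from the forces and the cover's level.

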